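Load a centrifuge cup with two loose tapered adapters and lock the cap

TASK

Load the white loading stand for the centrifuge: take the blue tapered sleeve and then the orange one from their leaning ring holders and nest them upright, blue into the stand's metal cup and orange into the blue, letting each just rest in the taper without pushing it in, so that nothing wedges and the sprung cup is not pressed down. Then put the clear cap with the green bar over them, its lugs down through the gaps in the stand's rim, and turn it a quarter turn clockwise (seen from above) to lock it. Leave the other things on the bench where they are.

Things in the scene. Friction and masses are not known exactly. Their poses are not given: they have to be found in the camera images.
- large_centre (a point): Blue sleeve, loose, 160 g, 96 mm long, round, hollow. Point: on its axis, 48 mm above the narrow tip; z runs tip to mouth. Lower 70 mm a cone, 22 to 50 mm outside diameter; above it a straight collar (grip here) 64 mm wide, 26 mm high, with square shoulder. Conical bore, 46 mm at the mouth. Starts hanging by its shoulder in its holder, leaning 35 deg; draw it out along its axis.
- small_centre (a point): Orange sleeve, loose, 130 g, 96 mm long, round, hollow. Point: on its axis, 48 mm above the narrow tip; z runs tip to mouth. Lower 70 mm a cone, 21.6 to 49.6 mm outside diameter; above it a straight collar (grip here) 59 mm wide, 26 mm high, with square shoulder. Starts in the other holder in the same way, leaning 35 deg.
- loader: White round stand, fixed, 126 mm wide, rim 86 mm high; origin under its centre. Ledge for the cap's skirt inside the rim, 70 mm up. Grey inward lip (95 mm inside, underside 10 mm over the ledge) with two 45 mm gaps on the stand's +x and -x (black marks). Locked places: +y and -y (red marks), reached under the lip only clockwise from above; a stop lies 6 deg beyond.
- cup_mouth (a point): Centre of the metal cup's mouth in the middle of the stand, 95 mm up, level with its rim (54 mm wide). Bore: cone of the sleeves' taper, 46.4 mm at the mouth, 75 mm deep. Loose, blue rests with its centre point 13 mm below this point (shoulder 9 mm above the cup rim), orange then with its centre 22 mm above it (shoulder 9 mm above the blue mouth), its top 70 mm above.
- cup (a joint): How far the cup is pushed down on its spring (m), 0 when up. It stays up under the sleeves' weight, begins to yield at about 7 N, then 1.5 N per mm; pushed down by more than 8 mm, the sleeves wedge and the job is spoilt.
- cap_centre (a point): Clear cap, loose, 220 g, open below. Point: on its axis 75 mm above the skirt's foot; z up, x along the green bar and both lugs (half turn alike). Skirt 88 mm outside, 80 inside; inside height 108, flat top at 114. Bar on top to grip: 64 long (x), 14 thick (y), 39 to 75 mm above this point. Lugs at the foot, 14 wide, 7 high, 108 over both. Locked: on the ledge, bar along the stand's y.
- bottle: Amber bottle with blue cap, 64 mm wide, 130 mm tall; origin under its centre. Leave alone.
- beaker: Glass beaker, 72 mm wide, 85 mm tall; origin under its centre. Leave alone.
- jar: Glass jar with white lid, 68 mm wide, 80 mm tall; origin under its centre. Leave alone.
- spare_sleeve: Grey sleeve of another size standing mouth down, 70 mm wide, 80 mm tall; origin under its centre. Not for this job, leave alone.
- holder_large: Ring holder of the blue sleeve, fixed: foot 120 x 90 mm, ring 62 mm outside, 8 mm thick, its top face's centre 100 mm above the origin, tilted 35 deg to face up and to the holder's -x (towards the robot). Two posts under the ring's low -x edge. Origin on the bench under the ring's centre.
- holder_small: The same for the orange sleeve; ring 58.6 mm outside.
Things that resemble listed ones, but are neither listed nor needed, are in the scene too. Leave any purple look-alike of the part that bears cap_centre alone.

How it is judged:
By the outcome, as a careful person would: the job done as asked, in the order asked, and still so for the second after the job is handed in, with the robot touching nothing.
It also fails if it takes over 70 s, if anything falls off the work surface, if the arm or the gripper's body presses on something with over 40 N, if the wrist force passes 120 N, or if a joint passes its speed limit or range.

ROBOT

A 7-joint arm with a two-finger parallel gripper is mounted at the origin on the work surface. World frame = base frame: x ahead of the robot, y to its left, z up, the work surface at z = 0. Lengths are in m, angles in rad, forces in N, time in s.
With the tool pointing down it reaches from about 0.4 to 0.85 m from the base axis. Payload 4.5 kg.
Tool frame: the origin (TCP) lies between the finger pads; the fingertips stand 19 mm ahead of it and the grasp point (between the pads) is the TCP; x points along the fingers, z is the direction in which the jaws open and shut, and the axes are right-handed (so a half turn about x gives the same grasp; the last joint's range is limited). The gripper opens to 88 mm and grips with 3 to 60 N. Pads are 18 mm wide; open, the fingers measure 123 mm over their backs; the gripper's body (75 mm by 187 mm) begins 45 mm behind the grasp point.
Start: joints at [-1.294, 0.689, -0.195, 1.565, 0.157, 0.902, -0.215], TCP at [0.15, 0.607, 0.258] pointing down, gripper open.
Joint ranges: [-3.01, 3.01], [-0.46, 2.08], [-1.47, 1.51], [0.13, 2.56], [-1, 4.14], [0.04, 2.09], [-2.66, 2.66]. Speed limits (rad/s): [2.57, 2.57, 3.14, 3.14, 3.14, 3.14, 3.14].

INTERFACE

Orientations are given as a 3x3 rotation matrix whose columns are the frame's x, y, z axes.
In Python, from workcell import env, read_camera, get_calibration gives the robot as it stands.
- The arm moves only by the tool step_arm, never from a script. Its argument "plan" is a list that holds one entry, the list of rows, each a list of 7 numbers: the opening, from 0 (shut) to 1 (fully open), then the shift along the tool's x, y, z in cm, then the turn, a rotation vector about the tool's x, y, z in rad. A call has 1 to 20 rows; each row shifts and turns the pose as measured when the row begins, along the tool's axes as they then stand; what a row does not reach is not made up. A row lasts 1/8 s, in which the tool goes at most 62.5 mm and 10.7 degrees, less where a joint would pass 70% of its speed; a pose out of reach is approached as far as the arm can. A call with a gripper value outside its range is refused whole. The fingers move at their own pace and stop on an object; "grip_force" is the grip in N (left out, the last holds). Time passes only in rows, so rows that do not move let the fingers close. It gives the time, the measured TCP pose, the force and the opening at its end, in the units of the state.
- env.state(): the state, without advancing time (a new reading comes with each control period).
- read_camera(name): name is "side" or "top" or "wrist"; returns the picture (480x640x3 uint8, red, green, blue); there is no depth.
- get_calibration(name): a dict with "K" (3x3 intrinsics, pixels), "pose" (4x4, takes a point from camera to world coordinates). Camera axes: x right, y down, z forward; pixel columns grow to the right and rows downward; lengths in m; the calibration is good to about 2 mm. A picture is of the moment at which its call begins: read the wrist's pose just before it. get_calibration takes no time and is no camera call; for the wrist camera it gives the pose at the moment of the call.
- env.hand_in(): hands the job in, once; it reports no verdict.
The state is a dict: "time": time; "q": joint angles; "qd": joint speeds; "effort": joint torques, N m; "tcp_pos": TCP position; "tcp_rot": TCP orientation; "ft_force": force on the tool from outside, world axes, zero at the start; "moment": the same for the moment, N m; "opening": finger opening in m.
Only numpy, scipy, OpenCV 4.12 (cv2) and the standard library are available. Lean on these libraries where they do the work, as an engineer would, in place of code of your own. Each camera call takes 0.05 s, during which the arm holds its last target.

## Working session

There is one attempt and no reset: what is moved stays moved. The work goes in short steps, Python scripts to look and compute and a tool call to move; the robot and the scene stay as the last step left them, time stands still between calls to the robot, and variables do not carry over. Pictures are saved under pics/ and viewed, and the job is handed in when it is done.

Besides the shell and the picture viewer there is one more tool, called after ">>>" as a command line: name --argument value ..., lists and objects as JSON in quotes. step_arm: Moves the arm, as the interface text tells. Its arguments: {"type":"object","properties":{"plan":{"type":"array"},"grip_force":{"type":"number"}},"required":["plan"]}

```bash
ls; mkdir -p pics
python3 - <<'E'
from workcell import env, read_camera, get_calibration
import cv2
s=env.state();print(s)
for n in ["side","top","wrist"]:
    c=get_calibration(n);print(n,c["K"],c["pose"])
    im=read_camera(n);cv2.imwrite(f"pics/{n}0.png",im[:,:,::-1])
E
```

```text
pics
{'time': 0.0, 'q': array([-1.29420083,  0.68996606, -0.19450834,  1.56638513,  0.15727758,
        0.90251005, -0.21506801]), 'qd': array([-0.00121998, -0.0011657 , -0.00056964,  0.0006578 , -0.0016852 ,
       -0.0007702 , -0.00173875]), 'effort': array([ 4.66441616e-04, -5.27558899e+01, -1.26654122e+00, -1.53426468e+01,
       -5.26216824e-02,  6.76886397e-03,  1.68969154e-04]), 'tcp_pos': array([0.15015643, 0.60605147, 0.2569101 ]), 'tcp_rot': array([[-3.26327524e-04, -9.70694507e-01,  2.40316599e-01],
       [-1.85082616e-03,  2.40316786e-01,  9.70692751e-01],
       [-9.99998234e-01, -1.28020486e-04, -1.87500877e-03]]), 'ft_force': array([-0.5451285 ,  0.74006614, -0.24252661]), 'moment': array([-0.00378573, -0.00197237, -0.01999637]), 'opening': 0.08800262414541309}
side [[438.3285152    0.         324.0949948 ]
 [  0.         438.3285152  241.01717888]
 [  0.           0.           1.        ]] [[ 0.8406062  -0.41363686  0.34969381  0.23084783]
 [-0.54134509 -0.6200398   0.56788743 -0.46046179]
 [-0.01807509 -0.66667473 -0.74512959  0.70110369]
 [ 0.          0.          0.          1.        ]]
top [[560.2797655    0.         308.23577453]
 [  0.         560.2797655  243.14407091]
 [  0.           0.           1.        ]] [[-0.03591634 -0.97723024  0.20911975  0.31321869]
 [-0.99935103  0.03454625 -0.01020179  0.02758595]
 [ 0.0027452  -0.20935045 -0.97783682  1.09504685]
 [ 0.          0.          0.          1.        ]]
wrist [[348.39278764   0.         318.22289958]
 [  0.         348.39278764 234.72473542]
 [  0.           0.           1.        ]] [[ 0.2404305   0.93662     0.25482571  0.08382705]
 [ 0.97066572 -0.23169559 -0.0642279   0.62332633]
 [-0.00111515  0.26279293 -0.96485161  0.38346132]
 [ 0.          0.          0.          1.        ]]
```

View pics/side0.png

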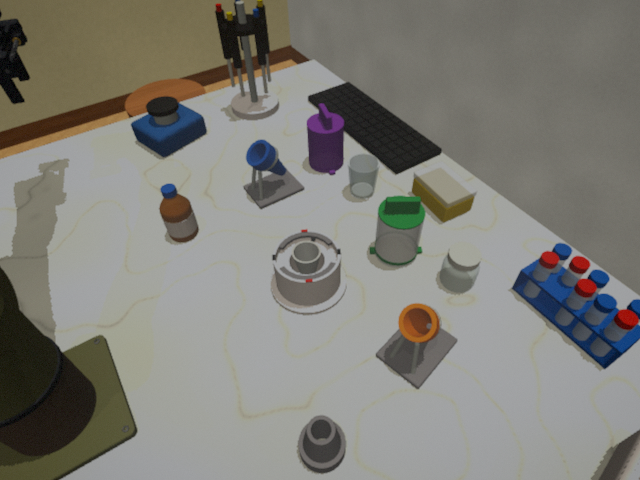

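View pics/top0.png

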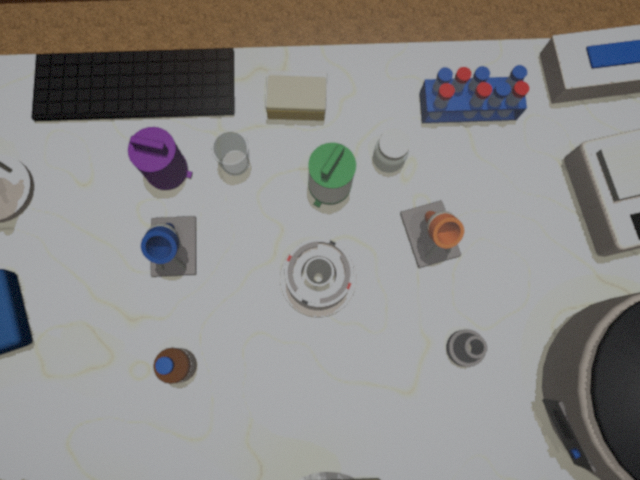

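View pics/wrist0.png

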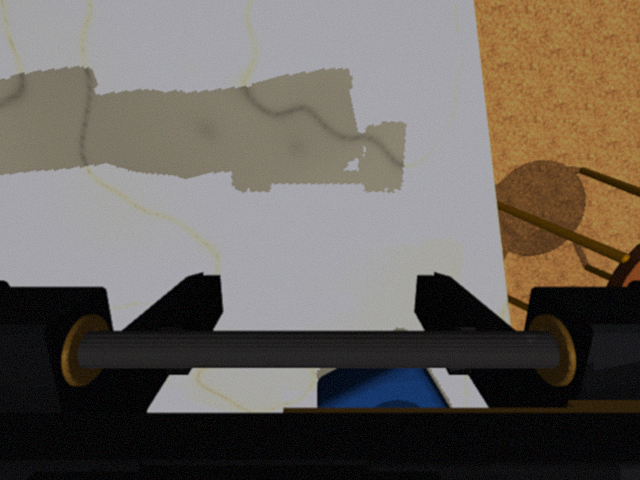

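Run:
```python
import cv2,numpy as np
t=cv2.imread("pics/top0.png");s=cv2.imread("pics/side0.png")
def c(im,x,y,w,h,f): return cv2.resize(im[y:y+h,x:x+w],(w*f,h*f),interpolation=cv2.INTER_CUBIC)
a=[c(t,110,200,100,75,4),c(t,390,190,100,75,4),c(t,270,225,100,75,4),c(t,290,135,100,75,4)]
cv2.imwrite("pics/topc.png",np.vstack([np.hstack(a[:2]),np.hstack(a[2:])]))
a=[c(s,230,130,100,75,4),c(s,370,295,100,75,4),c(s,260,225,100,75,4),c(s,350,190,100,75,4)]
cv2.imwrite("pics/sidec.png",np.vstack([np.hstack(a[:2]),np.hstack(a[2:])]))
```

```text
(no output)
```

View pics/topc.png

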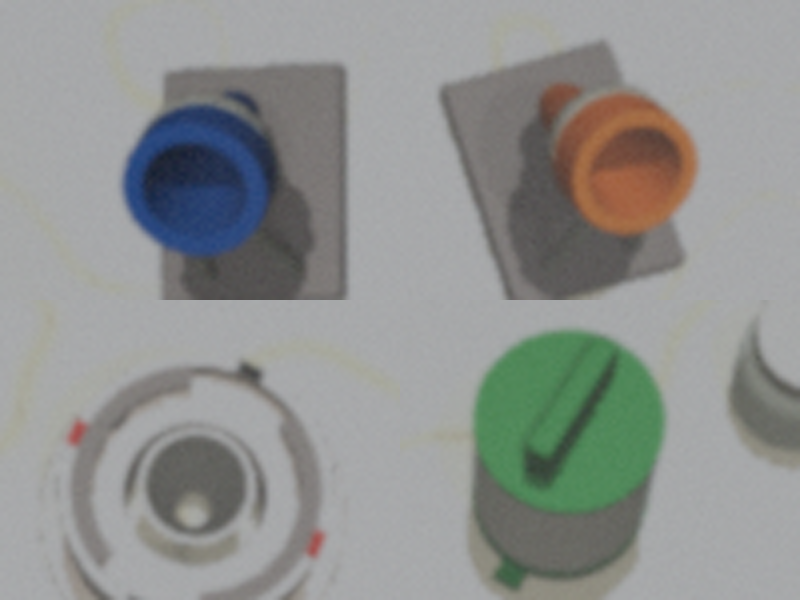

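View pics/sidec.png

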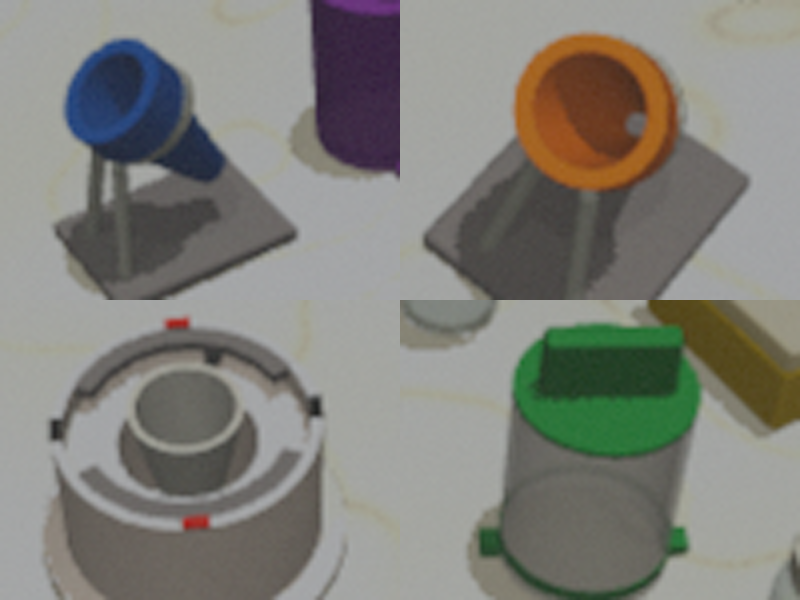

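```bash
cat > h.py <<'E'
import numpy as np,cv2
from workcell import env, read_camera, get_calibration
def ray(c,p):
    K,T=c["K"],c["pose"]; d=T[:3,:3]@np.linalg.inv(K)@np.array([p[0],p[1],1.]); return T[:3,3],d/np.linalg.norm(d)
def tri(*rays):
    A=sum(np.eye(3)-np.outer(d,d) for o,d in rays); b=sum((np.eye(3)-np.outer(d,d))@o for o,d in rays)
    x=np.linalg.solve(A,b); return x,[np.linalg.norm((np.eye(3)-np.outer(d,d))@(x-o))*1000 for o,d in rays]
def plane(c,p,z):
    o,d=ray(c,p); return o+d*(z-o[2])/d[2]
def proj(c,X):
    T=c["pose"]; v=T[:3,:3].T@(np.asarray(X)-T[:3,3]); u=c["K"]@v; return u[:2]/u[2]
def cache(n,pre):
    """snap wrist, save calib"""
    import pickle
    c=get_calibration(n); im=read_camera(n); pickle.dump((c,im),open(f"pics/{pre}.pkl","wb")); cv2.imwrite(f"pics/{pre}.png",im[:,:,::-1]); return c,im
E
python3 - <<'E'
from h import *
np.set_printoptions(precision=4,suppress=True)
T=get_calibration("top");S=get_calibration("side")
def t(q,ox,oy): return np.array([ox+(q[0]-1.5)/4,oy+(q[1]-1.5)/4])
B=dict(
blue=(t((198,183),110,200),t((107,100),230,130)),
orange=(t((634,165-0),390-100,190),t((588,110),370-100,295)),
cup=(t((197,485),270,225-75),t((187,405),260,225-75)),
captop=(t((570,421),290-100,135-75),t((607,390),350-100,190-75)),
barA=(t((604,345),190,60),t((684,328),250,115)),
barB=(t((540,437),190,60),t((550,331),250,115)),
lug=(t((510,577),190,60),t((490,542),250,115)),
redL=(t((78,432),270,150),t((178,324),260,150)),
redR=(t((317,543),270,150),t((196,523),260,150)),
blk=(t((248,374),270,150),t((315,406),260,150)),
)
for k,(a,b) in B.items():
    x,e=tri(ray(T,a),ray(S,b)); print(k,x,np.round(e,1))
print("blue foot",[plane(T,t(p,110,200),0.008) for p in [(165,72),(345,66),(345,295)]])
print("or foot",[plane(T,t(p,290,190),0.008) for p in [(605,40),(685,260),(442,88),(508,298)]])
E
```

```text
blue [0.5252 0.2852 0.1121] [3.7 3.7]
orange [ 0.5346 -0.2337  0.1164] [1.7 1.7]
cup [ 0.4755 -0.0003  0.0943] [0.2 0.2]
captop [ 0.6693 -0.032   0.1132] [0.1 0.1]
barA [ 0.6931 -0.0477  0.1516] [2.4 2.4]
barB [ 0.6465 -0.0152  0.1509] [2.2 2.2]
lug [ 0.6282 -0.005   0.002 ] [0.6 0.6]
redL [0.503  0.0532 0.0849] [0.4 0.4]
redR [ 0.4479 -0.0537  0.0852] [0.4 0.4]
blk [ 0.5282 -0.0262  0.0845] [0.4 0.4]
blue foot [array([0.609 , 0.3292, 0.008 ]), array([0.609 , 0.2393, 0.008 ]), array([0.4929, 0.2386, 0.008 ])]
or foot [array([ 0.626 , -0.2546,  0.008 ]), array([ 0.5118, -0.2845,  0.008 ]), array([ 0.6039, -0.1706,  0.008 ]), array([ 0.4959, -0.1956,  0.008 ])]
```

```bash
cat >> h.py <<'E'
from scipy.linalg import logm,expm
from scipy.spatial.transform import Rotation as R
def cur():
    s=env.state(); T=np.eye(4); T[:3,:3]=s["tcp_rot"]; T[:3,3]=s["tcp_pos"]; return T
def frame(x,z,p):
    x=np.array(x,float);x/=np.linalg.norm(x);z=np.array(z,float);z-=x*(z@x);z/=np.linalg.norm(z)
    T=np.eye(4);T[:3,:3]=np.c_[x,np.cross(z,x),z];T[:3,3]=p;return T
def rows(G,T=None,n=None):
    T=cur() if T is None else T
    D=np.linalg.inv(T)@G; d=np.linalg.norm(D[:3,3]); a=np.linalg.norm(R.from_matrix(D[:3,:3]).as_rotvec())
    if n is None: n=max(1,int(np.ceil(max(d/0.055,np.degrees(a)/9.5))))
    L=np.real(logm(D)/n); E=expm(L)
    print("n",n,"dist",round(d*1000,1),"ang",round(np.degrees(a),1),"row cm",np.round(E[:3,3]*100,2),"rv",np.round(R.from_matrix(E[:3,:3]).as_rotvec(),3))
np.set_printoptions(precision=4,suppress=True)
E
python3 - <<'E'
from h import *
a=np.array([-.5736,0,.8192]);M=np.array([.53,.285,.119])
rows(frame(-a,[0,1,0],M+.12*a))
E
```

```text
n 9 dist 448.9 ang 37.6 row cm [ 1.46 -3.72 -3.09] rv [-0.026 -0.008 -0.068]
```

>>> step_arm --plan '[[[1, 1.46, -3.72, -3.09, -0.026, -0.008, -0.068], [1, 1.46, -3.72, -3.09, -0.026, -0.008, -0.068], [1, 1.46, -3.72, -3.09, -0.026, -0.008, -0.068], [1, 1.46, -3.72, -3.09, -0.026, -0.008, -0.068], [1, 1.46, -3.72, -3.09, -0.026, -0.008, -0.068], [1, 1.46, -3.72, -3.09, -0.026, -0.008, -0.068], [1, 1.46, -3.72, -3.09, -0.026, -0.008, -0.068]]]' --grip_force 15

```text
time: 1.02
tcp_pos: [0.3872, 0.3502, 0.2075]
tcp_rot: [[0.463, -0.885, 0.046], [-0.008, 0.048, 0.999], [-0.886, -0.463, 0.015]]
ft_force: [1.2, 0.6, -0.9]
opening: 0.0878
```

Run:
```python
from h import *
c,im=cache("wrist","w1")
print(env.state()["time"],cur())
a=np.array([-.5736,0,.8192]);M=np.array([.53,.285,.119])
print(proj(c,M))
rows(frame(-a,[0,1,0],M+.12*a))
```

```text
1.075 [[ 0.4687 -0.8818  0.0532  0.391 ]
 [-0.0207  0.0492  0.9986  0.3426]
 [-0.8831 -0.4691  0.0048  0.2087]
 [ 0.      0.      0.      1.    ]]
[248.7391 326.719 ]
n 2 dist 91.2 ang 7.7 row cm [ 1.41 -3.36 -2.74] rv [-0.024 -0.012 -0.061]
```

View pics/w1.png

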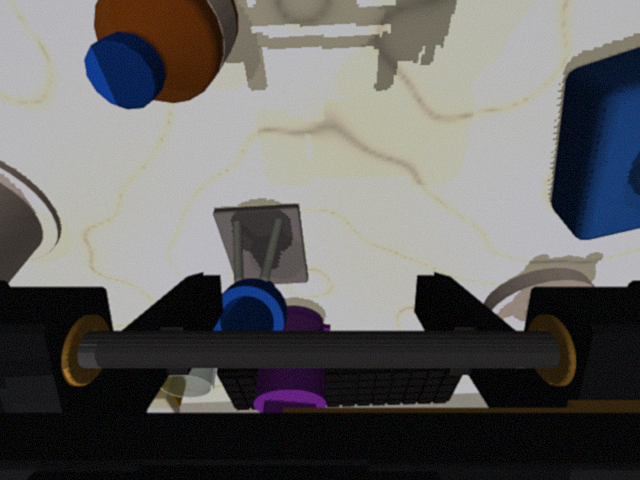

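Run:
```python
from h import *
rows(frame([0,0,-1],[0,1,0],[.57,.285,.27]))
```

```text
n 4 dist 197.8 ang 28.1 row cm [-0.11 -4.82 -1.29] rv [-0.013 -0.002  0.122]
```

>>> step_arm --plan '[[[1, -0.1, -4.8, -1.3, -0.013, -0.002, 0.122], [1, -0.1, -4.8, -1.3, -0.013, -0.002, 0.122], [1, -0.1, -4.8, -1.3, -0.013, -0.002, 0.122], [1, -0.1, -4.8, -1.3, -0.013, -0.002, 0.122], [1, 0, 0, 0, 0, 0, 0]]]'

```text
time: 1.7
tcp_pos: [0.5046, 0.3121, 0.2306]
tcp_rot: [[0.189, -0.982, 0.031], [-0.037, 0.025, 0.999], [-0.981, -0.19, -0.032]]
ft_force: [-1.0, 0.1, -0.1]
opening: 0.0883
```

Run:
```python
from h import *
s0=cur()
c,im=cache("wrist","w2")
print(env.state()["time"],s0,cur()-s0)
a=np.array([-.5736,0,.8192]);M=np.array([.53,.285,.119])
print(proj(c,M))
rows(frame(-a,[0,1,0],M+.12*a+.06*np.array([.8192,0,.5736])))
```

```text
1.75 [[ 0.1887 -0.9815  0.0313  0.5046]
 [-0.0371  0.0248  0.999   0.3121]
 [-0.9813 -0.1897 -0.0318  0.2306]
 [ 0.      0.      0.      1.    ]] [[-0.002  -0.0006 -0.0063 -0.0039]
 [ 0.0008 -0.0062  0.0002  0.0025]
 [-0.0004  0.0022 -0.0004 -0.0008]
 [ 0.      0.      0.      0.    ]]
[285.7072 243.974 ]
n 3 dist 38.0 ang 24.3 row cm [-0.57 -0.55 -0.99] rv [-0.004 -0.013 -0.141]
```

View pics/w2.png

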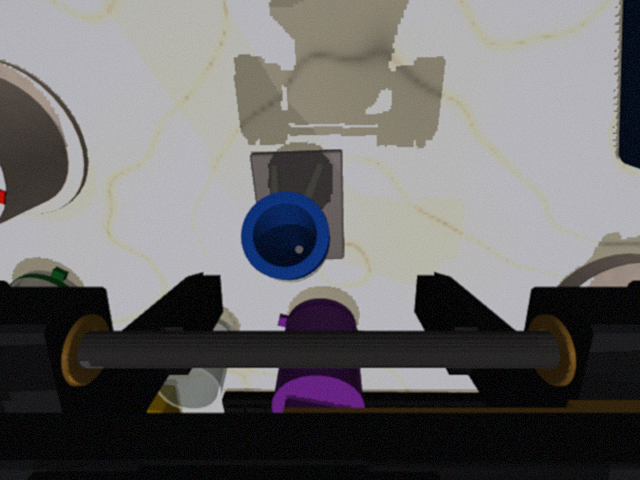

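>>> step_arm --plan '[[[1, -0.7, -0.7, -1.3, -0.005, -0.015, -0.165], [1, -0.7, -0.7, -1.3, -0.005, -0.015, -0.165], [1, -0.7, -0.7, -1.3, -0.005, -0.015, -0.165], [1, 0, 0, 0, 0, 0, 0], [1, 0, 0, 0, 0, 0, 0]]]'

```text
time: 2.38
tcp_pos: [0.5122, 0.2871, 0.2435]
tcp_rot: [[0.509, -0.861, 0.013], [-0.037, -0.007, 0.999], [-0.86, -0.509, -0.035]]
ft_force: [0.2, 0.1, 0.6]
opening: 0.0883
```

Run:
```python
from h import *
s0=cur()
c,im=cache("wrist","w3")
print(env.state()["time"],s0,cur()-s0)
a=np.array([-.5736,0,.8192]);M=np.array([.53,.285,.119])
print(proj(c,M))
```

```text
2.425 [[ 0.5085 -0.861   0.0126  0.5122]
 [-0.037  -0.0072  0.9993  0.2871]
 [-0.8603 -0.5086 -0.0355  0.2435]
 [ 0.      0.      0.      1.    ]] [[-0.0001 -0.      0.0001  0.0001]
 [ 0.0004  0.0004  0.      0.0001]
 [-0.0001  0.      0.0006 -0.    ]
 [ 0.      0.      0.      0.    ]]
[320.6237 170.6999]
```

View pics/w3.png

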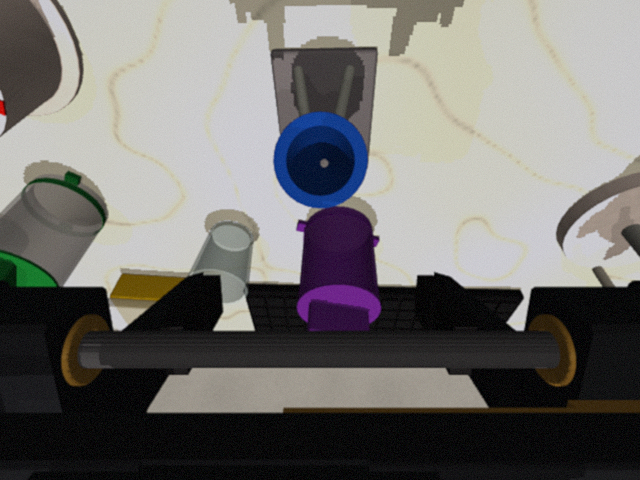

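```bash
cat >> h.py <<'E'
import pickle
def load(n): return pickle.load(open(f"pics/{n}.pkl","rb"))
def blob(im,lo,hi,roi):
    x,y,w,h=roi; hsv=cv2.cvtColor(im[y:y+h,x:x+w],cv2.COLOR_RGB2HSV); m=cv2.inRange(hsv,np.array(lo),np.array(hi))
    cs,_=cv2.findContours(m,cv2.RETR_EXTERNAL,cv2.CHAIN_APPROX_NONE); k=max(cs,key=cv2.contourArea)
    k=cv2.convexHull(k).astype(np.float32)+np.float32([x,y]); return k
BL=((100,120,30),(130,255,255)); OR=((3,120,40),(18,255,255)); GR=((50,90,30),(85,255,255))
E
python3 - <<'E'
from h import *
r=[]
for n,roi in (("w2",(225,170,130,125)),("w3",(260,95,120,120)),("side0",(235,130,65,60)),("top0",(130,215,60,60))):
    if n[0]=="w": c,im=load(n)
    else: c=get_calibration(n[:-1]);im=cv2.imread(f"pics/{n}.png")[:,:,::-1].copy()
    k=blob(im,*BL,roi);e=cv2.fitEllipse(k);print(n,e)
    hsv=cv2.cvtColor(im,cv2.COLOR_RGB2HSV);
    if n[0]=="w": r.append(ray(c,e[0]))
print(tri(*r))
c,im=load("w3")
print(tri(r[0],r[1]))
E
```

```text
w2 ((285.4013977050781, 235.27081298828125), (88.05818939208984, 88.68436431884766), 148.9622802734375)
w3 ((320.2763977050781, 159.38169860839844), (93.30413818359375, 96.67194366455078), 179.67950439453125)
side0 ((260.6656494140625, 153.84190368652344), (26.562026977539062, 28.882957458496094), 69.26847839355469)
top0 ((159.32952880859375, 244.91952514648438), (34.87517547607422, 36.35103988647461), 3.3911285400390625)
(array([0.5272, 0.2842, 0.1099]), [np.float64(0.3695956843034364), np.float64(0.369595684303464)])
(array([0.5272, 0.2842, 0.1099]), [np.float64(0.3695956843034364), np.float64(0.369595684303464)])
```

Run:
```python
from h import *
T=get_calibration("top");S=get_calibration("side")
c,im=load("w3")
o,d=ray(c,(320.3,159.4)); fz=c["pose"][:3,2]
for w in (92.5,93.3,94): 
    dep=348.4*.064/w; print(o+d*dep/(d@fz))
# tip hole
for p in ((324,162),):
    o2,d2=ray(c,p)
print("ring predicted", [proj(c,[.534-0,.2845,.1213]),proj(c,[.527,.2842,.110])], [proj(T,[.534,.2845,.1213]),proj(T,[.527,.2842,.110])],[proj(S,[.534,.2845,.1213]),proj(S,[.527,.2842,.110])])
for v in("w2","w3"):
    c,im=load(v); g=cv2.cvtColor(im,cv2.COLOR_RGB2GRAY)
    x,y=(230,180) if v=="w2" else (265,100)
    cv2.imwrite(f"pics/{v}c.png",cv2.resize(im[y:y+120,x:x+120,::-1],None,fx=4.9,fy=4.9,interpolation=cv2.INTER_CUBIC))
```

```text
[0.5251 0.2846 0.1126]
[0.5239 0.2847 0.1144]
[0.5229 0.2847 0.1159]
ring predicted [array([319.8478, 177.4328]), array([319.8339, 159.5819])] [array([157.8002, 241.4423]), array([159.525 , 246.5836])] [array([261.1707, 149.4559]), array([259.047 , 154.8174])]
```

View pics/w3c.png

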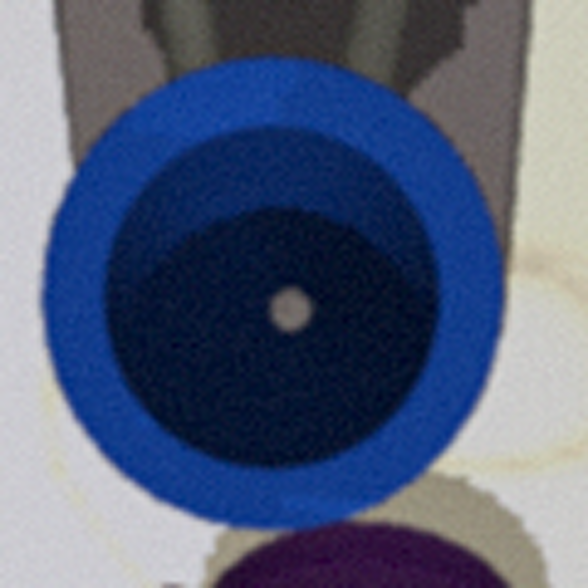

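View pics/w2c.png

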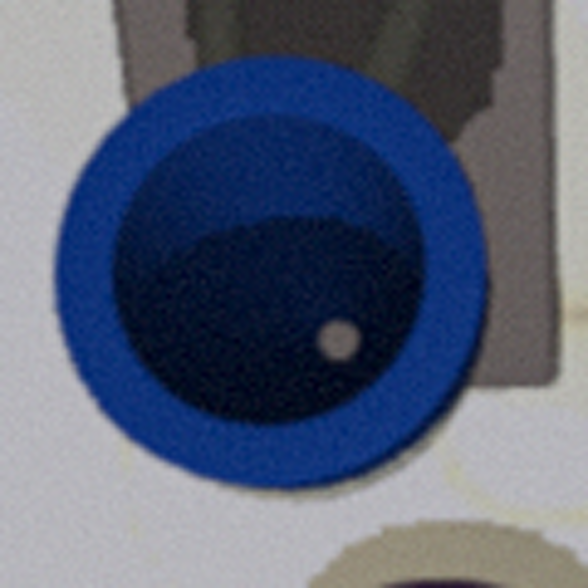

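>>> step_arm --plan '[[[1, 0, 0, -5, 0, 0, 0], [1, 0, 0, -5, 0, 0, 0], [1, 0, 0, -4, 0, 0, 0], [1, 0, 0, 0, 0, 0, 0], [1, 0, 0, 0, 0, 0, 0]]]'

```text
time: 3.05
tcp_pos: [0.5133, 0.1515, 0.2484]
tcp_rot: [[0.509, -0.861, 0.016], [-0.033, -0.001, 0.999], [-0.86, -0.509, -0.029]]
ft_force: [-0.7, -0.5, 0.6]
opening: 0.0881
```

Run:
```python
from h import *
s0=cur()
c,im=cache("wrist","w4")
print(env.state()["time"],s0)
p=proj(c,[.525,.2846,.114]);print(p)
x,y=map(int,p-60)
print(x,y);cv2.imwrite(f"pics/w4c.png",cv2.resize(im[y:y+120,x:x+120,::-1],None,fx=4.9,fy=4.9,interpolation=cv2.INTER_CUBIC))
```

```text
3.1 [[ 0.5089 -0.8607  0.016   0.5133]
 [-0.0333 -0.0011  0.9994  0.1515]
 [-0.8602 -0.5091 -0.0292  0.2484]
 [ 0.      0.      0.      1.    ]]
[517.4543 155.3435]
457 95
```

View pics/w4c.png

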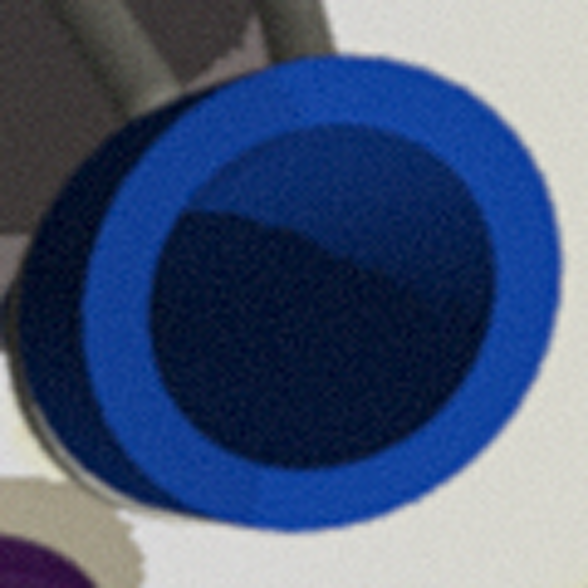

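Run:
```python
from h import *
P={"w2":(284.7,234.8),"w3":(320.3,159.8),"w4":(522.6,154.7)}
r={k:ray(load(k)[0],p) for k,p in P.items()}
print(tri(r["w3"],r["w4"]));print(tri(*r.values()))
c=load("w2")[0];c3=load("w3")[0]
print("tip",tri(ray(c,(298.6,249)),ray(c3,(323.4,162.7))))
T=get_calibration("top");S=get_calibration("side")
X=tri(*r.values())[0];print(proj(T,X),proj(S,X))
```

```text
(array([0.5214, 0.2848, 0.1188]), [np.float64(0.029610048706842047), np.float64(0.029610048706776353)])
(array([0.5219, 0.2849, 0.1186]), [np.float64(0.7650740719906517), np.float64(0.40933086442743677), np.float64(0.3925512067158403)])
tip (array([0.5781, 0.285 , 0.0383]), [np.float64(0.13529958533879338), np.float64(0.13529958533874492)])
[157.8399 248.3983] [256.3368 152.266 ]
```

Run:
```python
from h import *
a=np.array([-.5736,0,.8192]);M=np.array([.5215,.2848,.1188])
G=frame(-a,[0,1,0],M+.06*a)
rows(G);
T=get_calibration("top")
```

```text
n 3 dist 158.0 ang 4.8 row cm [1.71 2.16 4.49] rv [ 0.001 -0.011 -0.025]
```

>>> step_arm --plan '[[[1, 1.7, 2.2, 4.5, 0, -0.011, -0.025], [1, 1.7, 2.2, 4.5, 0, -0.011, -0.025], [1, 1.7, 2.2, 4.5, 0, -0.011, -0.025], [1, 0, 0, 0, 0, 0, 0]]]'

```text
time: 3.6
tcp_pos: [0.4863, 0.2966, 0.1657]
tcp_rot: [[0.578, -0.816, -0.007], [0.007, -0.003, 1.0], [-0.816, -0.578, 0.004]]
ft_force: [0.2, -1.0, -0.1]
opening: 0.088
```

Run:
```python
from h import *
a=np.array([-.5736,0,.8192]);M=np.array([.5215,.2848,.1188])
print(cur());rows(frame(-a,[0,1,0],M+.06*a))
rows(frame(-a,[0,1,0],M-.007*a))
```

```text
[[ 0.5781 -0.8159 -0.0067  0.4863]
 [ 0.0071 -0.0032  1.      0.2966]
 [-0.8159 -0.5781  0.004   0.1657]
 [ 0.      0.      0.      1.    ]]
n 1 dist 12.0 ang 0.5 row cm [-0.14 -0.19 -1.18] rv [0.003 0.007 0.006]
n 2 dist 66.7 ang 0.5 row cm [ 3.28 -0.08 -0.61] rv [0.002 0.004 0.003]
```

>>> step_arm --plan '[[[1, 0, -0.2, -1.2, 0, 0.007, 0.006], [1, 0, 0, 0, 0, 0, 0], [1, 0, 0, 0, 0, 0, 0]]]'

```text
time: 3.98
tcp_pos: [0.4889, 0.2824, 0.1682]
tcp_rot: [[0.575, -0.818, -0.0], [-0.003, -0.003, 1.0], [-0.818, -0.575, -0.004]]
ft_force: [-1.5, -0.1, -0.1]
opening: 0.0885
```

Run:
```python
from h import *
a=np.array([-.5736,0,.8192]);M=np.array([.5215,.2848,.1188])
print(cur());
rows(frame(-a,[0,1,0],M-.007*a))
c=get_calibration("side");im=cache("side","s1")[1]
cv2.imwrite("pics/s1c.png",cv2.resize(im[100:230,190:350,::-1],None,fx=4.5,fy=4.5,interpolation=cv2.INTER_CUBIC))
```

```text
[[ 0.5745 -0.8185 -0.0004  0.4889]
 [-0.0031 -0.0027  1.      0.2824]
 [-0.8185 -0.5745 -0.004   0.1682]
 [ 0.      0.      0.      1.    ]]
n 2 dist 66.2 ang 0.2 row cm [3.31 0.08 0.13] rv [ 0.001 -0.002  0.001]
```

View pics/s1c.png

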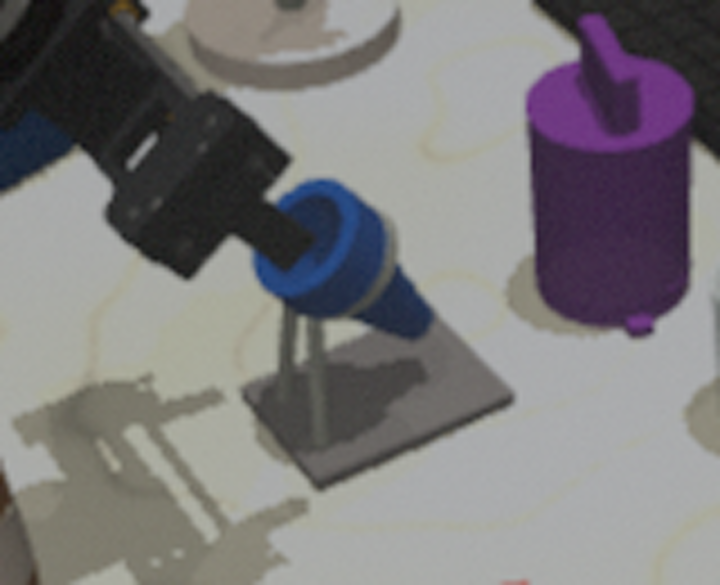

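>>> step_arm --plan '[[[1, 2.2, 0.05, 0.1, 0, 0, 0], [1, 2.2, 0.05, 0.1, 0, 0, 0], [1, 1.8, 0.05, 0.1, 0, 0, 0], [1, 0, 0, 0, 0, 0, 0], [1, 0, 0, 0, 0, 0, 0]]]'

```text
time: 4.65
tcp_pos: [0.5258, 0.2834, 0.1177]
tcp_rot: [[0.577, -0.817, 0.003], [-0.004, 0.001, 1.0], [-0.817, -0.577, -0.003]]
ft_force: [-0.5, -0.3, -0.2]
opening: 0.0881
```

Run:
```python
from h import *
a=np.array([-.5736,0,.8192]);M=np.array([.5215,.2848,.1188])
print(cur());
rows(frame(-a,[0,1,0],M-.007*a))
c=get_calibration("side");im=cache("side","s2")[1]
im2=cache("top","t2")[1]
A=cv2.resize(im[100:230,190:330,::-1],(560,520),interpolation=cv2.INTER_CUBIC)
B=cv2.resize(im2[200:300,120:200,::-1],(240,300),interpolation=cv2.INTER_CUBIC)
o=np.zeros((520,800,3),np.uint8);o[:,:560]=A;o[:300,560:]=B
cv2.imwrite("pics/s2c.png",o)
```

```text
[[ 0.5773 -0.8166  0.0032  0.5258]
 [-0.0041  0.0011  1.      0.2834]
 [-0.8165 -0.5773 -0.0028  0.1177]
 [ 0.      0.      0.      1.    ]]
n 1 dist 4.9 ang 0.4 row cm [0.36 0.29 0.15] rv [-0.001 -0.004  0.005]
```

View pics/s2c.png

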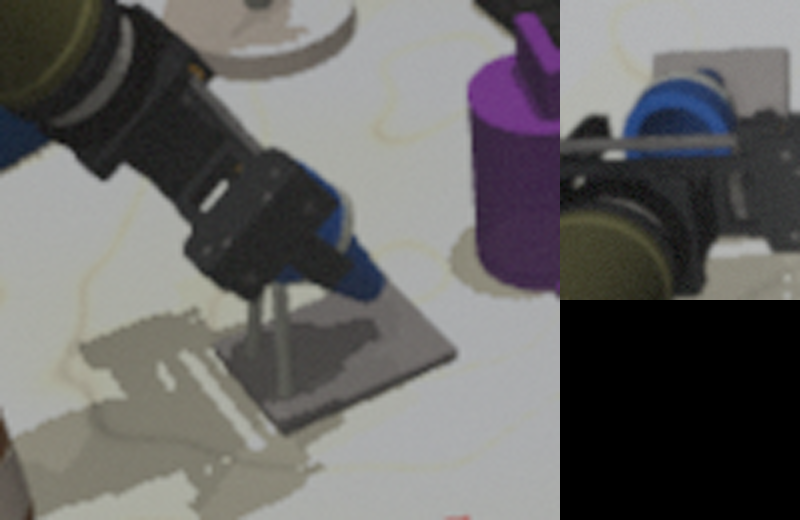

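>>> step_arm --plan '[[[1, 0.35, 0.3, 0.15, 0, -0.004, 0.005], [1, 0, 0, 0, 0, 0, 0]]]'

```text
time: 5.0
tcp_pos: [0.525, 0.2856, 0.1138]
tcp_rot: [[0.574, -0.819, -0.001], [0.002, 0.0, 1.0], [-0.819, -0.574, 0.002]]
ft_force: [-0.1, 0.6, -0.8]
opening: 0.0883
```

Run:
```python
from h import *
a=np.array([-.5736,0,.8192]);M=np.array([.5215,.2848,.1188])
rows(frame(-a,[0,1,0],M-.007*a))
```

```text
n 1 dist 1.2 ang 0.1 row cm [ 0.09  0.   -0.08] rv [-0.     0.002  0.   ]
```

>>> step_arm --plan '[[[0, 0, 0, 0, 0, 0, 0], [0, 0, 0, 0, 0, 0, 0], [0, 0, 0, 0, 0, 0, 0], [0, 0, 0, 0, 0, 0, 0]]]' --grip_force 20

```text
time: 5.5
tcp_pos: [0.5252, 0.2848, 0.1142]
tcp_rot: [[0.574, -0.819, 0.0], [0.0, 0.001, 1.0], [-0.819, -0.574, 0.001]]
ft_force: [-0.5, 0.1, -0.3]
opening: 0.0635
```

>>> step_arm --plan '[[[0, -1.5, 0, 0, 0, 0, 0], [0, -2.5, 0, 0, 0, 0, 0], [0, -3, 0, 0, 0, 0, 0], [0, -3, 0, 0, 0, 0, 0], [0, -2, 0, 0, 0, 0, 0], [0, 0, 0, 0, 0, 0, 0]]]'

```text
time: 6.25
tcp_pos: [0.4487, 0.2861, 0.2162]
tcp_rot: [[0.568, -0.823, -0.005], [0.006, -0.002, 1.0], [-0.823, -0.568, 0.003]]
ft_force: [0.7, 0.4, -2.3]
opening: 0.063
```

Run:
```python
from h import *
print(cur())
im=cache("side","s3")[1]
cv2.imwrite("pics/s3c.png",cv2.resize(im[50:250,150:400,::-1],None,fx=3,fy=3,interpolation=cv2.INTER_CUBIC))
```

```text
[[ 0.5677 -0.8232 -0.0053  0.4487]
 [ 0.0059 -0.0024  1.      0.2861]
 [-0.8232 -0.5677  0.0034  0.2162]
 [ 0.      0.      0.      1.    ]]
```

View pics/s3c.png

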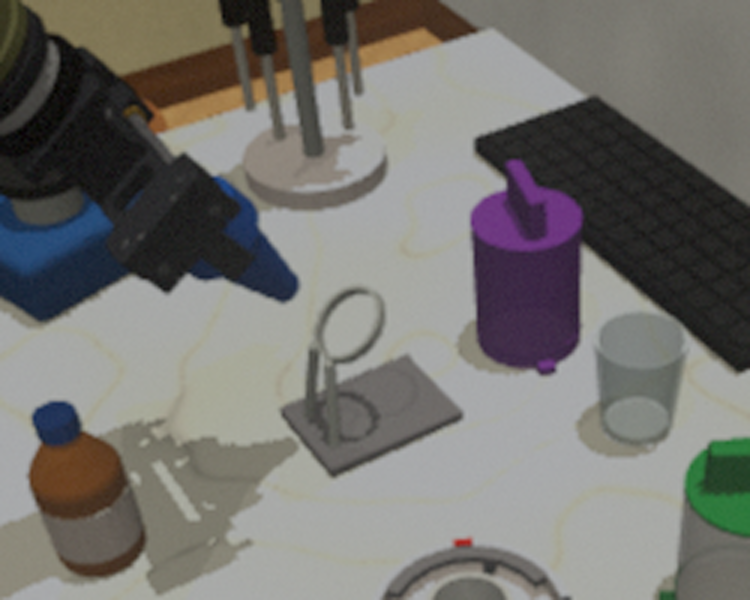

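Run:
```python
from h import *
rows(frame([0,0,-1],[0,1,0],[.4755,0,.245]))
```

```text
n 6 dist 288.7 ang 34.6 row cm [-0.33 -0.58 -4.77] rv [0.001 0.001 0.101]
```

>>> step_arm --plan '[[[0, -0.3, -0.6, -4.5, 0, 0, 0.1], [0, -0.3, -0.6, -4.8, 0, 0, 0.1], [0, -0.3, -0.6, -4.8, 0, 0, 0.1], [0, -0.3, -0.6, -4.8, 0, 0, 0.1], [0, -0.3, -0.6, -4.8, 0, 0, 0.1], [0, -0.3, -0.6, -3, 0, 0, 0.1], [0, 0, 0, 0, 0, 0, 0]]]'

```text
time: 7.18
tcp_pos: [0.4824, 0.0989, 0.2307]
tcp_rot: [[0.231, -0.973, 0.02], [-0.04, 0.011, 0.999], [-0.972, -0.231, -0.036]]
ft_force: [0.0, 0.6, -1.7]
opening: 0.0633
```

Run:
```python
from h import *
print(cur(),env.state()["ft_force"])
rows(frame([0,0,-1],[0,1,0],[.4755,0,.215]))
```

```text
[[ 0.2308 -0.9728  0.0195  0.4824]
 [-0.0395  0.0107  0.9992  0.0989]
 [-0.9722 -0.2313 -0.036   0.2307]
 [ 0.      0.      0.      1.    ]] [ 0.0444  0.591  -1.6861]
n 2 dist 100.3 ang 13.6 row cm [ 0.86  0.43 -4.92] rv [-0.008 -0.019  0.117]
```

>>> step_arm --plan '[[[0, 0.8, 0.4, -4.8, -0.008, -0.019, 0.1], [0, 0.8, 0.4, -4.8, -0.008, -0.019, 0.1], [0, 0, 0, 0, 0, 0, 0], [0, 0, 0, 0, 0, 0, 0]]]'

```text
time: 7.68
tcp_pos: [0.4764, 0.0093, 0.2129]
tcp_rot: [[0.034, -0.999, -0.013], [-0.002, -0.013, 1.0], [-0.999, -0.034, -0.002]]
ft_force: [-0.1, 0.3, -1.7]
opening: 0.0632
```

Run:
```python
from h import *
print(cur(),env.state()["ft_force"])
rows(frame([0,0,-1],[0,1,0],[.4755,0,.205]))
```

```text
[[ 0.0337 -0.9994 -0.0127  0.4764]
 [-0.0018 -0.0127  0.9999  0.0093]
 [-0.9994 -0.0337 -0.0022  0.2129]
 [ 0.      0.      0.      1.    ]] [-0.1321  0.302  -1.6865]
n 1 dist 12.3 ang 2.1 row cm [ 0.79  0.13 -0.93] rv [ 0.013 -0.002  0.034]
```

>>> step_arm --plan '[[[0, 0.5, 0.1, -0.9, 0.013, 0, 0.034], [0, 0, 0, 0, 0, 0, 0], [0, 0, 0, 0, 0, 0, 0]]]'

```text
time: 8.05
tcp_pos: [0.4752, 0.0039, 0.2075]
tcp_rot: [[-0.001, -1.0, -0.007], [-0.004, -0.007, 1.0], [-1.0, 0.002, -0.004]]
ft_force: [0.2, 0.5, -1.4]
opening: 0.0632
```

Run:
```python
from h import *
print(cur(),env.state()["ft_force"])
rows(frame([0,0,-1],[0,1,0],[.4755,0,.205]))
im=cache("side","s4")[1];im2=cache("top","t4")[1]
A=cv2.resize(im[180:310,230:380,::-1],(500,433),interpolation=cv2.INTER_CUBIC)
B=cv2.resize(im2[200:325,270:370,::-1],(300,375),interpolation=cv2.INTER_CUBIC)
o=np.zeros((433,800,3),np.uint8);o[:,:500]=A;o[:375,500:]=B
cv2.imwrite("pics/s4c.png",o)
```

```text
[[-0.0015 -1.     -0.0069  0.4752]
 [-0.0038 -0.0068  1.      0.0039]
 [-1.      0.0015 -0.0038  0.2075]
 [ 0.      0.      0.      1.    ]] [ 0.2129  0.5092 -1.4139]
n 1 dist 4.6 ang 0.5 row cm [ 0.25 -0.03 -0.39] rv [ 0.007 -0.004 -0.002]
```

View pics/s4c.png

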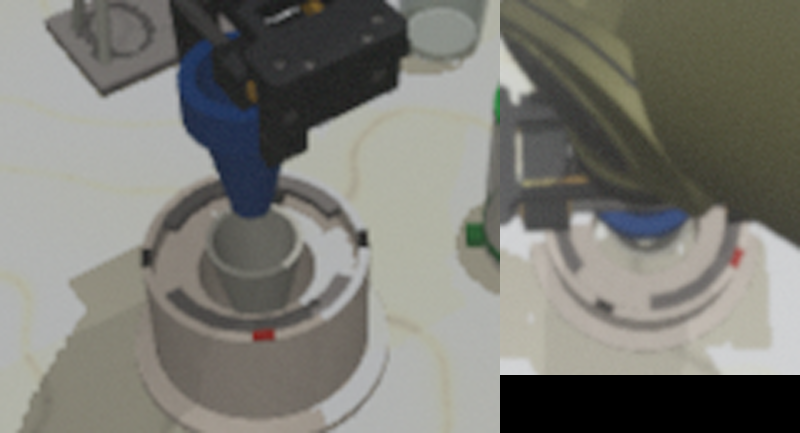

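Run:
```python
from h import *
c=get_calibration("side")
print(proj(c,[.4752,.0039,.1185]))
rows(frame([0,0,-1],[0,1,0],[.4755,0,.130]))
```

```text
[304.2592 240.6877]
n 2 dist 77.6 ang 0.4 row cm [ 3.88 -0.02 -0.17] rv [ 0.003 -0.002 -0.001]
```

>>> step_arm --plan '[[[0, 1.5, 0, -0.35, 0.006, -0.003, -0.001], [0, 2, 0, 0, 0, 0, 0], [0, 2, 0, 0, 0, 0, 0], [0, 1.5, 0, 0, 0, 0, 0], [0, 0, 0, 0, 0, 0, 0], [0, 0, 0, 0, 0, 0, 0]]]'

```text
time: 8.9
tcp_pos: [0.4755, 0.0009, 0.1374]
tcp_rot: [[0.002, -1.0, -0.002], [-0.002, -0.002, 1.0], [-1.0, -0.002, -0.002]]
ft_force: [-0.4, -0.4, -1.9]
opening: 0.0635
```

Run:
```python
from h import *
print(env.state()["ft_force"],env.state()["moment"])
rows(frame([0,0,-1],[0,1,0],[.4755,0,.125]))
```

```text
[-0.423  -0.3565 -1.8749] [-0.1094  0.2168 -0.0178]
n 1 dist 12.4 ang 0.2 row cm [ 1.24  0.   -0.08] rv [ 0.002 -0.002  0.002]
```

>>> step_arm --plan '[[[0, 0.5, 0, -0.05, 0, 0, 0], [0, 0.4, 0, 0, 0, 0, 0], [0, 0, 0, 0, 0, 0, 0]]]'

```text
time: 9.28
tcp_pos: [0.4742, -0.0001, 0.1288]
tcp_rot: [[0.001, -1.0, -0.002], [-0.003, -0.002, 1.0], [-1.0, -0.001, -0.003]]
ft_force: [-1.7, -0.3, -2.7]
opening: 0.0635
```

>>> step_arm --plan '[[[0, 0.15, 0, 0, 0, 0, 0], [0, 0, 0, 0, 0, 0, 0]]]'

```text
time: 9.52
tcp_pos: [0.4739, -0.0002, 0.1273]
tcp_rot: [[0.001, -1.0, -0.002], [-0.003, -0.002, 1.0], [-1.0, -0.001, -0.003]]
ft_force: [-2.8, -1.7, -0.3]
opening: 0.063
```

>>> step_arm --plan '[[[0, 0.15, 0, 0, 0, 0, 0], [0, 0, 0, 0, 0, 0, 0]]]'

```text
time: 9.78
tcp_pos: [0.4736, -0.0002, 0.1257]
tcp_rot: [[0.0, -1.0, -0.002], [-0.003, -0.002, 1.0], [-1.0, -0.0, -0.003]]
ft_force: [-2.8, 0.5, -1.8]
opening: 0.0631
```

>>> step_arm --plan '[[[0, 0.05, 0.12, 0, 0, 0, 0], [0, 0, 0, 0, 0, 0, 0]]]'

```text
time: 10.02
tcp_pos: [0.4735, -0.0002, 0.1253]
tcp_rot: [[0.002, -1.0, -0.002], [-0.003, -0.002, 1.0], [-1.0, -0.002, -0.003]]
ft_force: [-2.8, 0.3, -0.1]
opening: 0.0635
```

>>> step_arm --plan '[[[0, 0.12, 0.05, 0, 0, 0, 0], [0, 0, 0, 0, 0, 0, 0]]]'

```text
time: 10.28
tcp_pos: [0.4731, -0.0004, 0.1241]
tcp_rot: [[0.002, -1.0, -0.002], [-0.003, -0.002, 1.0], [-1.0, -0.002, -0.003]]
ft_force: [-1.9, -0.7, -0.6]
opening: 0.0634
```

>>> step_arm --plan '[[[0, 0.05, 0.2, 0, 0, 0, 0], [0, 0, 0, 0, 0, 0, 0]]]'

```text
time: 10.52
tcp_pos: [0.4729, -0.0004, 0.124]
tcp_rot: [[0.006, -1.0, -0.001], [-0.003, -0.001, 1.0], [-1.0, -0.006, -0.003]]
ft_force: [-1.1, -1.1, -1.1]
opening: 0.0634
```

Run:
```python
from h import *
print(cur()[:3,3],env.state()["ft_force"],env.state()["moment"])
im=cache("side","s5")[1]
c=get_calibration("side");print(proj(c,[.4755,0,.13]),proj(c,[.4755,0,.0943]))
cv2.imwrite("pics/s5c.png",cv2.resize(im[200:310,250:370,::-1],None,fx=5,fy=5,interpolation=cv2.INTER_CUBIC))
```

```text
[ 0.4729 -0.0004  0.124 ] [-1.1249 -1.0842 -1.0947] [-0.2826  0.3977 -0.0011]
[305.208 237.635] [306.1906 250.8012]
```

View pics/s5c.png

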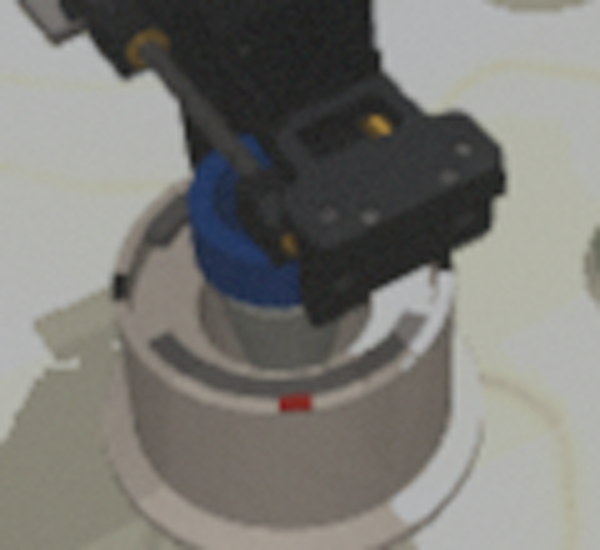

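>>> step_arm --plan '[[[0, 0.1, 0.1, 0, 0, 0, 0], [0, 0, 0, 0, 0, 0, 0]]]'

```text
time: 10.82
tcp_pos: [0.4729, -0.0004, 0.1237]
tcp_rot: [[0.008, -1.0, -0.001], [-0.003, -0.001, 1.0], [-1.0, -0.008, -0.003]]
ft_force: [-2.4, -0.5, 6.8]
opening: 0.0634
```

>>> step_arm --plan '[[[0, 0.1, 0.05, 0, 0, 0, 0], [0, 0, 0, 0, 0, 0, 0]]]'

```text
time: 11.08
tcp_pos: [0.4728, -0.0003, 0.1236]
tcp_rot: [[0.01, -1.0, -0.001], [-0.004, -0.001, 1.0], [-1.0, -0.01, -0.004]]
ft_force: [-2.5, -1.5, 5.7]
opening: 0.0635
```

>>> step_arm --plan '[[[0, -0.05, 0, 0, 0, 0, 0], [0.9, 0, 0, 0, 0, 0, 0], [0.95, 0, 0, 0, 0, 0, 0], [1, 0, 0, 0, 0, 0, 0]]]'

```text
time: 11.58
tcp_pos: [0.4736, 0.0011, 0.124]
tcp_rot: [[0.012, -1.0, -0.002], [-0.001, -0.002, 1.0], [-1.0, -0.012, -0.001]]
ft_force: [-0.5, -0.1, -0.9]
opening: 0.0878
```

Raise straight up.

>>> step_arm --plan '[[[1, -1.5, 0, 0, 0, 0, 0], [1, -3, 0, 0, 0, 0, 0], [1, -4, 0, 0, 0, 0, 0], [1, -4, -4, -1, 0, 0, 0], [1, -2, -5, -2, 0, 0, 0], [1, 0, 0, 0, 0, 0, 0]]]'

```text
time: 12.32
tcp_pos: [0.5638, -0.0281, 0.2744]
tcp_rot: [[0.011, -1.0, -0.005], [0.001, -0.005, 1.0], [-1.0, -0.011, 0.001]]
ft_force: [-0.9, 0.4, -0.8]
opening: 0.0884
```

Run:
```python
from h import *
print(cur())
im=cache("side","s6")[1];im2=cache("wrist","w6")[1]
A=cv2.resize(im[205:305,255:365,::-1],(440,400),interpolation=cv2.INTER_CUBIC)
B=cv2.resize(im2[:,:,::-1],(800,600))[:,:];cv2.imwrite("pics/w6.png",im2[:,:,::-1])
cv2.imwrite("pics/s6c.png",A)
```

```text
[[ 0.0111 -0.9999 -0.0054  0.5638]
 [ 0.0011 -0.0054  1.     -0.0281]
 [-0.9999 -0.0111  0.0011  0.2744]
 [ 0.      0.      0.      1.    ]]
```

View pics/s6c.png

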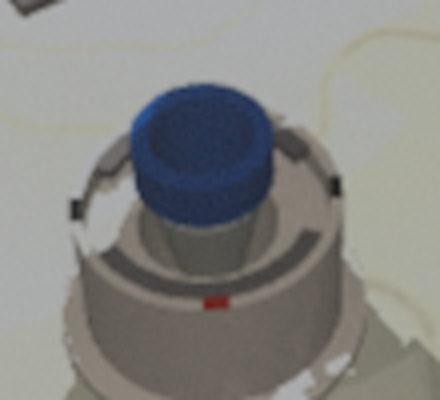

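View pics/w6.png

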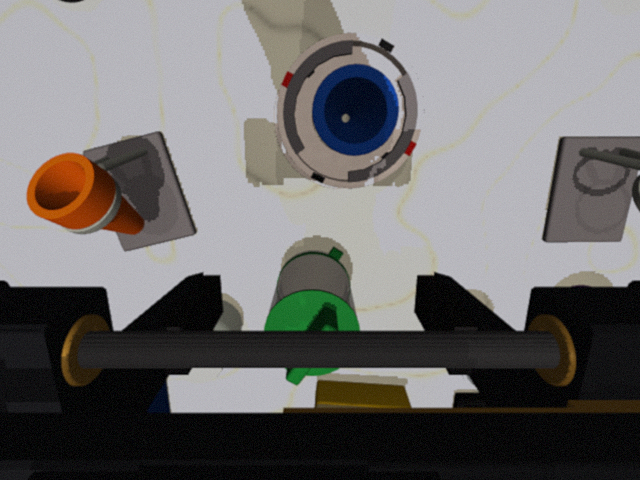

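Run:
```python
from h import *
c,im=load("w6")
e=cv2.fitEllipse(blob(im,*BL,(300,50,110,120)));print(e)
S=get_calibration("side");print(tri(ray(c,e[0]),ray(S,(305.2,238.2))))
cv2.imwrite("pics/w6c.png",cv2.resize(im[140:260,10:210,::-1],None,fx=4,fy=4,interpolation=cv2.INTER_CUBIC))
```

```text
((354.9959411621094, 109.35540008544922), (85.04908752441406, 90.71989440917969), 15.145402908325195)
(array([ 0.4735, -0.0004,  0.1303]), [np.float64(1.4756423949149244), np.float64(1.475642394914929)])
```

View pics/w6c.png

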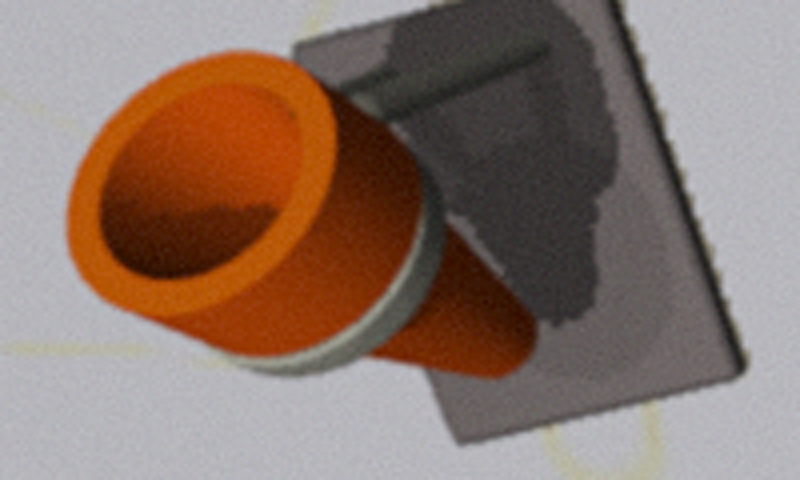

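Run:
```python
from h import *
y=np.radians(14);h=np.array([np.cos(y),np.sin(y),0]);a=-.5736*h+np.array([0,0,.8192]);M=np.array([.53,-.234,.119])
G=frame(-a,[-np.sin(y),np.cos(y),0],M);G[:3,3]+=.12*a-.06*G[:3,1]
print(G);rows(G)
```

```text
[[ 0.5565 -0.7948 -0.2419  0.5109]
 [ 0.1388 -0.1982  0.9703 -0.2388]
 [-0.8192 -0.5736 -0.      0.2517]
 [ 0.      0.      0.      1.    ]]
n 4 dist 219.2 ang 37.2 row cm [ 0.06  1.82 -5.2 ] rv [-0.057 -0.018 -0.151]
```

>>> step_arm --plan '[[[1, 0, 1.8, -5.2, -0.057, -0.018, -0.151], [1, 0, 1.8, -5.2, -0.057, -0.018, -0.151], [1, 0, 1.8, -5.2, -0.057, -0.018, -0.151], [1, 0, 1.8, -5.2, -0.057, -0.018, -0.151], [1, 0, 0, 0, 0, 0, 0], [1, 0, 0, 0, 0, 0, 0]]]'

```text
time: 13.18
tcp_pos: [0.5083, -0.2229, 0.2498]
tcp_rot: [[0.525, -0.815, -0.245], [0.143, -0.199, 0.969], [-0.839, -0.544, 0.013]]
ft_force: [-0.5, 0.0, 0.1]
opening: 0.088
```

Run:
```python
from h import *
print(cur())
c,im=cache("wrist","w7")
print(env.state()["time"])
y=np.radians(14);h=np.array([np.cos(y),np.sin(y),0]);a=-.5736*h+np.array([0,0,.8192]);M=np.array([.53,-.234,.119])
print(proj(c,M))
G=frame(-a,[-np.sin(y),np.cos(y),0],M);G[:3,3]+=.12*a-.06*G[:3,1]
rows(G)
```

```text
[[ 0.5246 -0.8153 -0.2451  0.5083]
 [ 0.1435 -0.1991  0.9694 -0.2229]
 [-0.8391 -0.5438  0.0126  0.2498]
 [ 0.      0.      0.      1.    ]]
13.225
[291.1022 158.7279]
n 1 dist 16.0 ang 2.3 row cm [-0.26 -0.04 -1.58] rv [-0.004  0.012 -0.037]
```

View pics/w7.png

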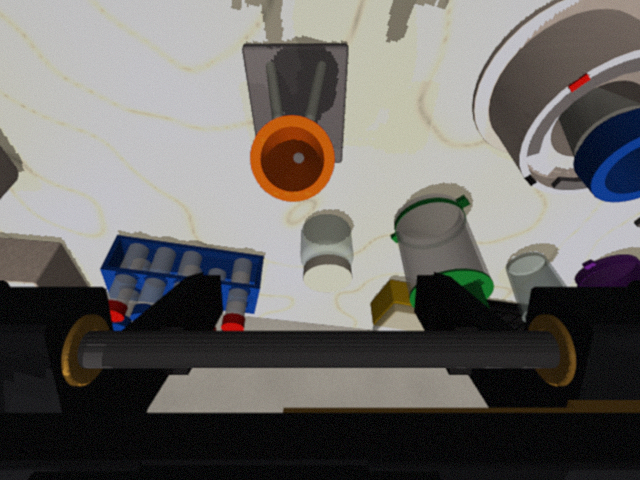

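Run:
```python
from h import *
c,im=load("w7"); e=cv2.fitEllipse(blob(im,*OR,(235,100,115,115)));print(e)
c6,_=load("w6")
X,er=tri(ray(c,e[0]),ray(c6,(60.1,185.1)));print(X,er)
T=get_calibration("top");S=get_calibration("side");print(proj(T,X),proj(S,X))
y=np.radians(14)
# tip hole: 96mm from mouth along ray
o,d=ray(c,(298.2,157.6))
# solve |o+td-X|=.096 deeper root
b=d@(o-X);cc=(o-X)@(o-X)-.096**2;t=-b+np.sqrt(b*b-cc);tip=o+t*d;v=(X-tip)/.096;print("axis",v,np.degrees(np.arccos(v[2])),np.degrees(np.arctan2(-v[1],-v[0])))
cv2.imwrite("pics/w7c.png",cv2.resize(im[100:220,230:350,::-1],None,fx=4.9,fy=4.9,interpolation=cv2.INTER_CUBIC))
```

```text
((291.94842529296875, 157.65846252441406), (84.26103210449219, 87.13172149658203), 168.40542602539062)
[ 0.5306 -0.2337  0.1176] [np.float64(0.5550534120840777), np.float64(0.55505341208407)]
[448.1174 233.7635] [415.7467 322.6224]
axis [-0.5612 -0.1459  0.8147] 35.43852457417329 14.573113736831024
```

View pics/w7c.png

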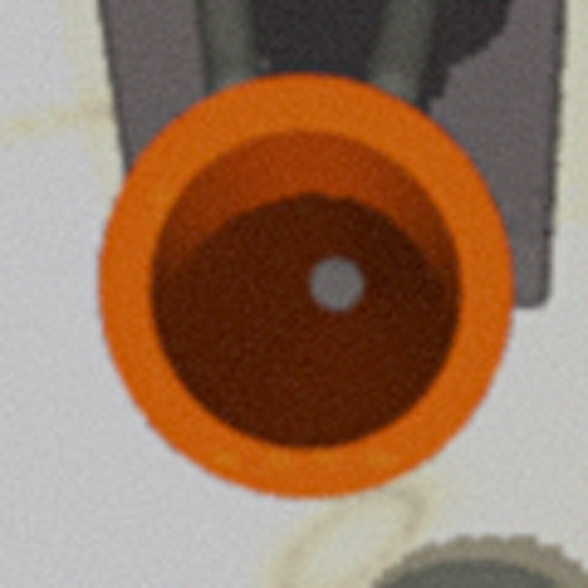

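```bash
cat >> h.py <<'E'
def go(off):
    y=np.radians(14.3);h=np.array([np.cos(y),np.sin(y),0]);a=-.5736*h+np.array([0,0,.8192]);M=np.array([.5306,-.2337,.1176])
    return frame(-a,[-np.sin(y),np.cos(y),0],M+off*a)
E
python3 -c "
from h import *
rows(go(.05),n=3)"
```

```text
n 3 dist 92.8 ang 2.2 row cm [ 2.35  1.94 -0.55] rv [-0.003  0.003 -0.012]
```

>>> step_arm --plan '[[[1, 2.0, 1.9, -0.55, -0.003, 0.003, -0.012], [1, 2.2, 1.9, -0.55, -0.003, 0.003, -0.012], [1, 2.2, 1.9, -0.5, -0.003, 0.003, -0.012], [1, 0, 0, 0, 0, 0, 0], [1, 0, 0, 0, 0, 0, 0]]]'

```text
time: 13.85
tcp_pos: [0.4975, -0.2202, 0.1884]
tcp_rot: [[0.509, -0.814, -0.278], [0.163, -0.226, 0.96], [-0.845, -0.535, 0.017]]
ft_force: [0.0, 0.0, 1.2]
opening: 0.0885
```

```bash
python3 -c "
from h import *
print(cur());rows(go(.05));rows(go(-.007),n=3)"
```

```text
[[ 0.5094 -0.8143 -0.2783  0.4975]
 [ 0.1628 -0.2264  0.9603 -0.2202]
 [-0.845  -0.5345  0.0172  0.1884]
 [ 0.      0.      0.      1.    ]]
n 1 dist 36.7 ang 3.4 row cm [ 2.46  1.63 -2.17] rv [ 0.018  0.032 -0.047]
n 3 dist 86.0 ang 3.4 row cm [ 2.72  0.49 -0.76] rv [ 0.006  0.011 -0.016]
```

>>> step_arm --plan '[[[1, 1.0, 0.8, -1.1, 0.009, 0.016, -0.024], [1, 1.0, 0.8, -1.1, 0.009, 0.016, -0.024], [1, 0, 0, 0, 0, 0, 0], [1, 0, 0, 0, 0, 0, 0]]]'

```text
time: 14.35
tcp_pos: [0.5046, -0.2387, 0.1679]
tcp_rot: [[0.558, -0.79, -0.253], [0.141, -0.21, 0.967], [-0.818, -0.576, -0.006]]
ft_force: [0.2, 0.4, 0.3]
opening: 0.0885
```

```bash
python3 -c "
from h import *
print(env.state()['q']);print(cur());rows(go(.05));rows(go(-.007),n=3)"
```

```text
[ 1.2107  0.9788 -1.0831  2.2145  2.0352  0.4185  0.4578]
[[ 0.558  -0.7903 -0.253   0.5046]
 [ 0.1411 -0.2101  0.9674 -0.2387]
 [-0.8178 -0.5755 -0.0057  0.1679]
 [ 0.      0.      0.      1.    ]]
n 1 dist 9.8 ang 0.5 row cm [ 0.64  0.72 -0.15] rv [ 0.008 -0.001  0.002]
n 3 dist 63.8 ang 0.5 row cm [ 2.11  0.24 -0.05] rv [ 0.003 -0.     0.001]
```

>>> step_arm --plan '[[[1, 0.8, 0.7, -0.15, 0.008, 0, 0], [1, 1.5, 0, 0, 0, 0, 0], [1, 0, 0, 0, 0, 0, 0], [1, 0, 0, 0, 0, 0, 0]]]'

```text
time: 14.85
tcp_pos: [0.5138, -0.2374, 0.145]
tcp_rot: [[0.558, -0.792, -0.249], [0.141, -0.205, 0.969], [-0.818, -0.575, -0.003]]
ft_force: [0.0, -0.4, -0.6]
opening: 0.0882
```

```bash
python3 -c "
from h import *
print(cur());rows(go(-.007),n=3)
im=cache('side','s8')[1]
cv2.imwrite('pics/s8c.png',cv2.resize(im[260:390,340:480,::-1],None,fx=4.5,fy=4.5,interpolation=cv2.INTER_CUBIC))
"
```

```text
[[ 0.5578 -0.7918 -0.2487  0.5138]
 [ 0.1407 -0.2052  0.9686 -0.2374]
 [-0.818  -0.5752 -0.003   0.145 ]
 [ 0.      0.      0.      1.    ]]
n 3 dist 39.4 ang 0.2 row cm [ 1.31  0.06 -0.02] rv [ 0.001 -0.     0.001]
```

View pics/s8c.png

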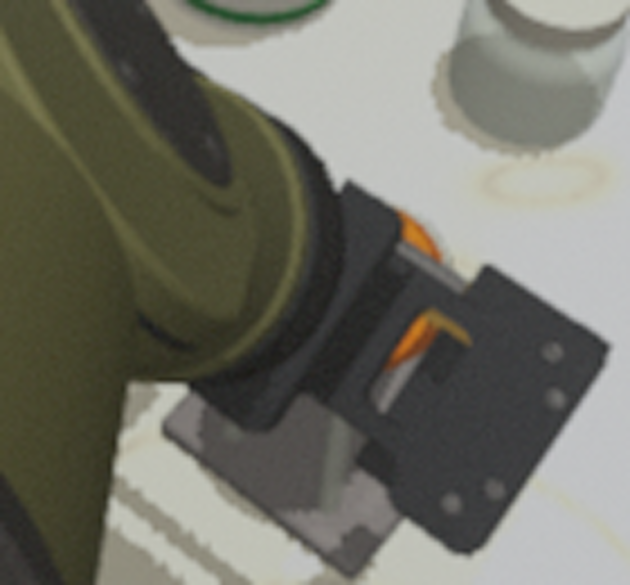

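>>> step_arm --plan '[[[1, 1.4, 0.1, -0.03, 0, 0, 0], [1, 1.4, 0.05, 0, 0, 0, 0], [1, 0.8, 0, 0, 0, 0, 0], [1, 0, 0, 0, 0, 0, 0], [1, 0, 0, 0, 0, 0, 0]]]'

```text
time: 15.52
tcp_pos: [0.5341, -0.2327, 0.1121]
tcp_rot: [[0.558, -0.792, -0.248], [0.141, -0.205, 0.969], [-0.818, -0.575, -0.003]]
ft_force: [-0.2, -0.2, -0.7]
opening: 0.0881
```

```bash
python3 -c "
from h import *
rows(go(-.007))"
```

```text
n 1 dist 0.4 ang 0.2 row cm [ 0.04 -0.01 -0.01] rv [ 0.003 -0.001  0.002]
```

>>> step_arm --plan '[[[0, 0, 0, 0, 0, 0, 0], [0, 0, 0, 0, 0, 0, 0], [0, 0, 0, 0, 0, 0, 0], [0, 0, 0, 0, 0, 0, 0]]]' --grip_force 20

```text
time: 16.02
tcp_pos: [0.5341, -0.2333, 0.1129]
tcp_rot: [[0.558, -0.792, -0.248], [0.139, -0.205, 0.969], [-0.818, -0.575, -0.004]]
ft_force: [0.8, 0.3, -1.0]
opening: 0.0586
```

>>> step_arm --plan '[[[0, -1.5, 0, 0, 0, 0, 0], [0, -2.5, 0, 0, 0, 0, 0], [0, -3, 0, 0, 0, 0, 0], [0, -3, 0, 0, 0, 0, 0], [0, -2, 0, 0, 0, 0, 0], [0, 0, 0, 0, 0, 0, 0]]]'

```text
time: 16.77
tcp_pos: [0.4607, -0.2498, 0.2153]
tcp_rot: [[0.555, -0.794, -0.247], [0.139, -0.205, 0.969], [-0.82, -0.572, -0.003]]
ft_force: [-0.0, -0.4, -1.1]
opening: 0.0582
```

```bash
python3 -c "
from h import *
print(cur());rows(frame([0,0,-1],[0,1,0],[.473,0,.285]))
im=cache('side','s9')[1]
cv2.imwrite('pics/s9c.png',cv2.resize(im[200:390,270:480,::-1],None,fx=3,fy=3,interpolation=cv2.INTER_CUBIC))
"
```

```text
[[ 0.5549 -0.7944 -0.2471  0.4607]
 [ 0.1387 -0.2045  0.969  -0.2498]
 [-0.8203 -0.572  -0.0033  0.2153]
 [ 0.      0.      0.      1.    ]]
n 5 dist 259.6 ang 37.6 row cm [-0.91 -1.43  4.95] rv [0.049 0.015 0.121]
```

View pics/s9c.png

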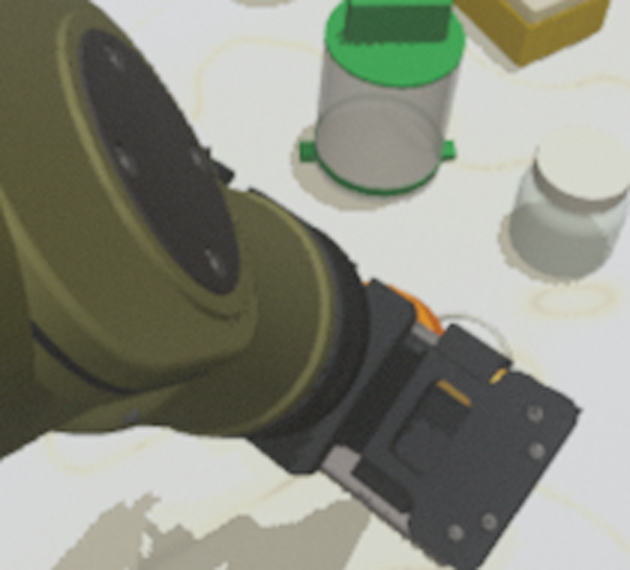

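>>> step_arm --plan '[[[0, -3, -1.4, 1, 0.049, 0.015, 0.121], [0, -1.5, -1.4, 4.9, 0.049, 0.015, 0.121], [0, -1, -1.4, 4.9, 0.049, 0.015, 0.121], [0, -1, -1.4, 4.9, 0.049, 0.015, 0.121], [0, -0.5, -1.4, 4.9, 0.049, 0.015, 0.121], [0, 0, 0, 0, 0, 0, 0]]]'

```text
time: 17.58
tcp_pos: [0.4627, -0.0582, 0.2735]
tcp_rot: [[0.077, -0.996, -0.037], [0.011, -0.036, 0.999], [-0.997, -0.077, 0.008]]
ft_force: [1.2, -0.8, -0.9]
opening: 0.058
```

```bash
python3 -c "
from h import *
print(cur());rows(frame([0,0,-1],[0,1,0],[.473,0,.265]))
"
```

```text
[[ 0.0769 -0.9964 -0.0369  0.4627]
 [ 0.0112 -0.0361  0.9993 -0.0582]
 [-0.997  -0.0772  0.0084  0.2735]
 [ 0.      0.      0.      1.    ]]
n 2 dist 59.7 ang 4.9 row cm [ 0.48 -0.57  2.89] rv [0.018 0.005 0.039]
```

>>> step_arm --plan '[[[0, 0.5, -0.5, 2.8, 0.018, 0.005, 0.039], [0, 0.5, -0.5, 2.8, 0.018, 0.005, 0.039], [0, 0, 0, 0, 0, 0, 0], [0, 0, 0, 0, 0, 0, 0]]]'

```text
time: 18.08
tcp_pos: [0.4699, -0.0018, 0.2601]
tcp_rot: [[-0.01, -1.0, -0.003], [-0.001, -0.003, 1.0], [-1.0, 0.01, -0.001]]
ft_force: [0.5, 0.3, -1.0]
opening: 0.0584
```

```bash
python3 -c "
from h import *
print(cur());rows(frame([0,0,-1],[0,1,0],[.473,-.0003,.240]))
"
```

```text
[[-0.0104 -0.9999 -0.0029  0.4699]
 [-0.0014 -0.0029  1.     -0.0018]
 [-0.9999  0.0104 -0.0014  0.2601]
 [ 0.      0.      0.      1.    ]]
n 1 dist 20.4 ang 0.6 row cm [ 2.01 -0.33  0.15] rv [ 0.003 -0.001 -0.01 ]
```

>>> step_arm --plan '[[[0, 1, -0.33, 0.15, 0.003, 0, -0.01], [0, 0, 0, 0, 0, 0, 0]]]'

```text
time: 18.32
tcp_pos: [0.4724, -0.0028, 0.2487]
tcp_rot: [[-0.001, -1.0, 0.003], [-0.003, 0.003, 1.0], [-1.0, 0.001, -0.003]]
ft_force: [-0.2, 0.4, -1.4]
opening: 0.0584
```

```bash
python3 -c "
from h import *
print(cur());rows(frame([0,0,-1],[0,1,0],[.473,-.0003,.240]))
im=cache('side','s10')[1]
cv2.imwrite('pics/s10c.png',cv2.resize(im[165:305,235:375,::-1],None,fx=4,fy=4,interpolation=cv2.INTER_CUBIC))
"
```

```text
[[-0.0012 -1.      0.0029  0.4724]
 [-0.0028  0.0029  1.     -0.0028]
 [-1.      0.0012 -0.0028  0.2487]
 [ 0.      0.      0.      1.    ]]
n 1 dist 9.1 ang 0.2 row cm [ 0.87 -0.06  0.25] rv [-0.003 -0.003 -0.001]
```

View pics/s10c.png

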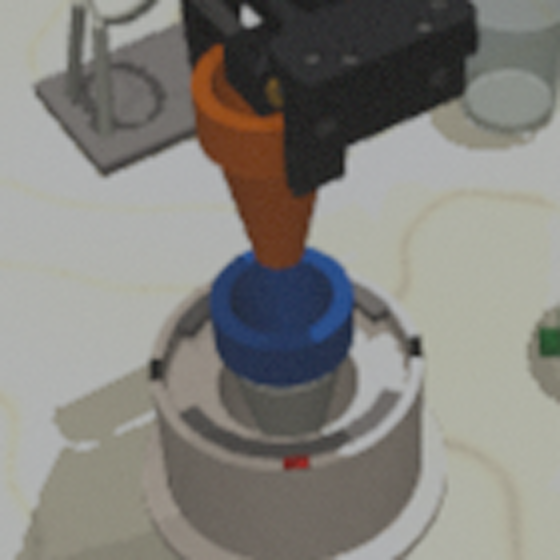

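Well aligned. Descend to about z = 0.168.

>>> step_arm --plan '[[[0, 1.5, 0, 0.2, 0, -0.003, 0], [0, 2.2, 0, 0, 0, 0, 0], [0, 2.2, 0, 0, 0, 0, 0], [0, 1.5, 0, 0, 0, 0, 0], [0, 0, 0, 0, 0, 0, 0]]]'

```text
time: 19.0
tcp_pos: [0.472, -0.0017, 0.1704]
tcp_rot: [[-0.001, -1.0, 0.005], [0.001, 0.005, 1.0], [-1.0, 0.001, 0.001]]
ft_force: [0.0, -1.2, -1.7]
opening: 0.0582
```

```bash
python3 -c "
from h import *
print(cur(),env.state()['ft_force']);rows(frame([0,0,-1],[0,1,0],[.473,-.0003,.166]))
"
```

```text
[[-0.0015 -1.      0.0049  0.472 ]
 [ 0.0005  0.0049  1.     -0.0017]
 [-1.      0.0015  0.0005  0.1704]
 [ 0.      0.      0.      1.    ]] [ 0.0015 -1.2149 -1.7013]
n 1 dist 4.7 ang 0.3 row cm [ 0.44 -0.1   0.14] rv [-0.005  0.001 -0.001]
```

>>> step_arm --plan '[[[0, 0.3, -0.1, 0.14, -0.005, 0, 0], [0, 0.2, 0, 0, 0, 0, 0], [0, 0, 0, 0, 0, 0, 0]]]'

```text
time: 19.38
tcp_pos: [0.4736, 0.0001, 0.1658]
tcp_rot: [[0.0, -1.0, -0.0], [0.001, -0.0, 1.0], [-1.0, -0.0, 0.001]]
ft_force: [-1.0, -0.7, -1.3]
opening: 0.0585
```

>>> step_arm --plan '[[[0, 0.15, 0, 0, 0, 0, 0], [0, 0, 0, 0, 0, 0, 0]]]'

```text
time: 19.62
tcp_pos: [0.4739, 0.0001, 0.1647]
tcp_rot: [[0.001, -1.0, -0.0], [0.001, -0.0, 1.0], [-1.0, -0.001, 0.001]]
ft_force: [0.4, -0.4, -1.0]
opening: 0.0584
```

>>> step_arm --plan '[[[0, 0.1, 0, 0, 0, 0, 0], [0, 0, 0, 0, 0, 0, 0]]]'

```text
time: 19.88
tcp_pos: [0.474, 0.0, 0.1637]
tcp_rot: [[0.002, -1.0, 0.0], [0.001, 0.0, 1.0], [-1.0, -0.002, 0.001]]
ft_force: [-0.9, 0.6, -1.2]
opening: 0.0585
```

>>> step_arm --plan '[[[0, 0.15, 0.05, 0, 0, 0, 0], [0, 0, 0, 0, 0, 0, 0]]]'

```text
time: 20.12
tcp_pos: [0.4734, -0.0, 0.1621]
tcp_rot: [[0.002, -1.0, 0.0], [0.001, 0.0, 1.0], [-1.0, -0.002, 0.001]]
ft_force: [0.3, 0.1, -0.7]
opening: 0.0583
```

>>> step_arm --plan '[[[0, 0.12, 0, 0, 0, 0, 0], [0, 0, 0, 0, 0, 0, 0]]]'

```text
time: 20.38
tcp_pos: [0.4734, 0.0, 0.1608]
tcp_rot: [[0.001, -1.0, 0.0], [0.001, 0.0, 1.0], [-1.0, -0.001, 0.001]]
ft_force: [-0.8, 0.3, -1.4]
opening: 0.0584
```

>>> step_arm --plan '[[[0, 0.08, 0, 0, 0, 0, 0], [0, 0, 0, 0, 0, 0, 0]]]'

```text
time: 20.62
tcp_pos: [0.4734, -0.0, 0.16]
tcp_rot: [[0.001, -1.0, 0.0], [0.001, 0.0, 1.0], [-1.0, -0.001, 0.001]]
ft_force: [0.5, -0.4, -2.2]
opening: 0.0585
```

>>> step_arm --plan '[[[0, 0.06, 0, 0, 0, 0, 0], [0, 0, 0, 0, 0, 0, 0]]]'

```text
time: 20.88
tcp_pos: [0.4733, -0.0001, 0.1593]
tcp_rot: [[0.001, -1.0, 0.0], [0.001, 0.0, 1.0], [-1.0, -0.001, 0.001]]
ft_force: [0.8, -0.3, -1.1]
opening: 0.058
```

>>> step_arm --plan '[[[0, 0.06, 0, 0, 0, 0, 0], [0, 0, 0, 0, 0, 0, 0]]]'

```text
time: 21.12
tcp_pos: [0.4732, -0.0001, 0.1587]
tcp_rot: [[0.001, -1.0, 0.0], [0.001, 0.0, 1.0], [-1.0, -0.001, 0.001]]
ft_force: [0.0, 0.0, -1.8]
opening: 0.0582
```

>>> step_arm --plan '[[[0, 0.06, 0, 0, 0, 0, 0], [0, 0, 0, 0, 0, 0, 0]]]'

```text
time: 21.38
tcp_pos: [0.4731, -0.0002, 0.158]
tcp_rot: [[0.001, -1.0, 0.0], [0.001, 0.0, 1.0], [-1.0, -0.001, 0.001]]
ft_force: [-0.0, -0.4, -1.6]
opening: 0.0585
```

>>> step_arm --plan '[[[0, 0.05, 0, 0, 0, 0, 0], [0, 0, 0, 0, 0, 0, 0]]]'

```text
time: 21.62
tcp_pos: [0.473, -0.0002, 0.1574]
tcp_rot: [[0.001, -1.0, 0.0], [0.001, 0.0, 1.0], [-1.0, -0.001, 0.001]]
ft_force: [-0.6, -1.1, -2.0]
opening: 0.0579
```

>>> step_arm --plan '[[[0, 0.06, 0, 0, 0, 0, 0], [0, 0, 0, 0, 0, 0, 0]]]'

```text
time: 21.88
tcp_pos: [0.4729, -0.0002, 0.1569]
tcp_rot: [[0.001, -1.0, 0.0], [0.0, 0.0, 1.0], [-1.0, -0.001, 0.0]]
ft_force: [-0.3, -0.3, -1.7]
opening: 0.0584
```

>>> step_arm --plan '[[[0, 0.05, 0, 0, 0, 0, 0], [0, 0, 0, 0, 0, 0, 0]]]'

```text
time: 22.12
tcp_pos: [0.4729, -0.0003, 0.1568]
tcp_rot: [[0.001, -1.0, -0.0], [-0.0, -0.0, 1.0], [-1.0, -0.001, -0.0]]
ft_force: [-1.3, -0.6, 1.1]
opening: 0.0585
```

>>> step_arm --plan '[[[0.9, 0, 0, 0, 0, 0, 0], [1, 0, 0, 0, 0, 0, 0], [1, 0, 0, 0, 0, 0, 0]]]'

```text
time: 22.5
tcp_pos: [0.4737, 0.0002, 0.1568]
tcp_rot: [[0.002, -1.0, -0.0], [0.001, -0.0, 1.0], [-1.0, -0.002, 0.001]]
ft_force: [-0.2, -0.3, -0.1]
opening: 0.0862
```

>>> step_arm --plan '[[[1, -1.5, 0, 0, 0, 0, 0], [1, -3, 0, 0, 0, 0, 0], [1, -4, 0, 0, 0, 0, 0], [1, -4, -4, -1, 0, 0, 0], [1, -2, -5, -2, 0, 0, 0], [1, 0, 0, 0, 0, 0, 0], [1, 0, 0, 0, 0, 0, 0]]]'

```text
time: 23.38
tcp_pos: [0.5647, -0.03, 0.3055]
tcp_rot: [[0.0, -1.0, -0.003], [0.003, -0.003, 1.0], [-1.0, -0.0, 0.003]]
ft_force: [-0.4, -0.3, 0.7]
opening: 0.0881
```

Run:
```python
from h import *
print(cur())
im=cache("side","s11")[1];im2=cache("wrist","w11")[1]
cv2.imwrite("pics/s11c.png",cv2.resize(im[190:310,250:370,::-1],None,fx=4.5,fy=4.5,interpolation=cv2.INTER_CUBIC))
```

```text
[[ 0.0001 -1.     -0.003   0.5647]
 [ 0.0026 -0.003   1.     -0.03  ]
 [-1.     -0.0001  0.0026  0.3055]
 [ 0.      0.      0.      1.    ]]
```

View pics/s11c.png

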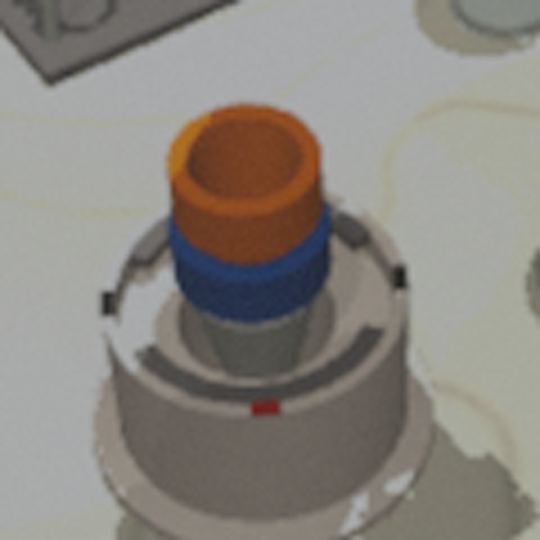

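View pics/w11.png

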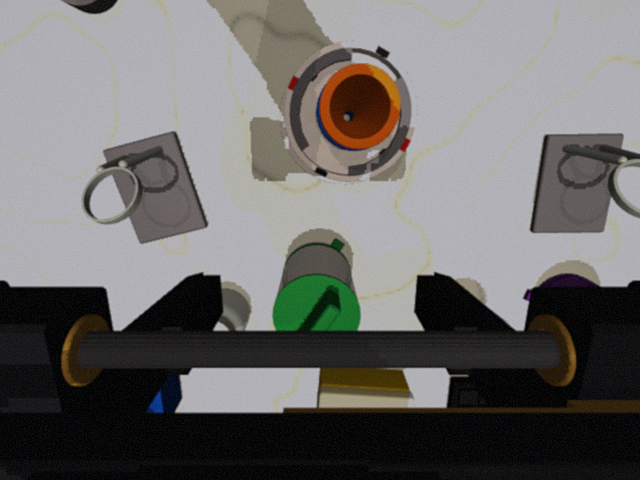

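Run:
```python
from h import *
print(env.state()['q'])
c,im=load("w11")
e=cv2.fitEllipse(blob(im,*OR,(305,50,110,120)));S=get_calibration("side")
print(tri(ray(c,e[0]),ray(S,(250+246/4.5-.4,190+158/4.5-.4))))
for p in ((382,52),(321,171),(293,83),(404,145)): print(plane(c,p,.086))
y=np.radians(55)
rows(frame([0,0,-1],[np.cos(y),np.sin(y),0],[.74,-.08,.29]))
```

```text
[ 0.5302  0.7186 -1.0171  1.6666  0.6617  1.1403  0.907 ]
(array([ 0.4738, -0.0003,  0.1643]), [np.float64(1.451209709678726), np.float64(1.4512097096786774)])
[0.4199 0.0281 0.086 ]
[ 0.5259 -0.0263  0.086 ]
[ 0.4461 -0.0524  0.086 ]
[0.501  0.0534 0.086 ]
n 4 dist 183.2 ang 35.2 row cm [ 0.38 -4.63 -0.23] rv [ 0.154  0.    -0.   ]
```

>>> step_arm --plan '[[[1, 0.4, -4.6, -0.2, 0.154, 0, 0], [1, 0.4, -4.6, -0.2, 0.154, 0, 0], [1, 0.4, -4.6, -0.2, 0.154, 0, 0], [1, 0.4, -4.6, -0.2, 0.154, 0, 0], [1, 0, 0, 0, 0, 0, 0], [1, 0, 0, 0, 0, 0, 0]]]'

```text
time: 24.22
tcp_pos: [0.7365, -0.0759, 0.2837]
tcp_rot: [[-0.012, -0.815, 0.579], [-0.001, 0.579, 0.815], [-1.0, 0.009, -0.008]]
ft_force: [-0.4, 0.1, 0.1]
opening: 0.0881
```

Run:
```python
from h import *
print(cur(),env.state()['q'])
c,im=cache("wrist","w12")
```

```text
[[-0.012  -0.815   0.5794  0.7365]
 [-0.0009  0.5794  0.815  -0.0759]
 [-0.9999  0.0093 -0.0077  0.2837]
 [ 0.      0.      0.      1.    ]] [ 0.3406  0.9322 -0.7811  1.0808  0.6152  1.358   0.6033]
```

View pics/w12.png

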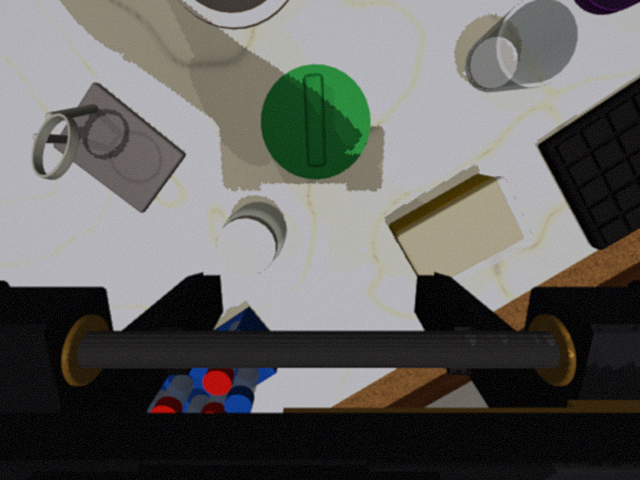

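Run:
```python
from h import *
c,im=load("w12")
cv2.imwrite("pics/w12c.png",cv2.resize(im[50:195,240:390,::-1],None,fx=4,fy=4,interpolation=cv2.INTER_CUBIC))
e=cv2.fitEllipse(blob(im,*GR,(240,50,150,145)));print(e,plane(c,e[0],.114))
S=get_calibration("side");print(tri(ray(c,e[0]),ray(S,(350+(207-1.5)/4,190+(90-1.5)/4))))
```

```text
((315.2578125, 121.37351989746094), (109.22273254394531, 114.44178771972656), 178.9574432373047) [ 0.6654 -0.0297  0.114 ]
(array([ 0.6669, -0.0313,  0.1145]), [np.float64(2.132509019018468), np.float64(2.1325090190183267)])
```

View pics/w12c.png

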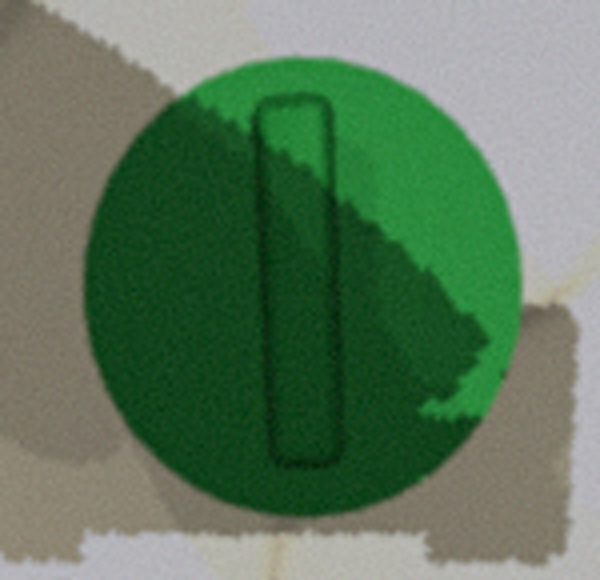

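Run:
```python
from h import *
c,im=load("w12")
f=lambda x,y:plane(c,(240+x/4-.4,50+y/4-.4),.150)
A,B=f(293.5,95),f(307.5,465);print(A,B,np.linalg.norm(A-B),(A+B)/2,np.degrees(np.arctan2(*(B-A)[1::-1])))
T=get_calibration("top");X=(A+B)/2;print(proj(T,X),proj(get_calibration("side"),X))
```

```text
[ 0.6409 -0.0134  0.15  ] [ 0.6933 -0.0478  0.15  ] 0.06279311538659187 [ 0.6671 -0.0306  0.15  ] -33.2843925837061
[332.2752 158.998 ] [402.2689 197.8138]
```

```bash
cat >> h.py <<'E'
def down(p,jaw):
    y=np.radians(jaw); return frame([0,0,-1],[np.cos(y),np.sin(y),0],p)
E
python3 - <<'E'
from h import *
rows(down([.6667,-.0304,.19],56.7),n=3)
E
```

```text
n 3 dist 125.5 ang 2.2 row cm [ 3.14  2.76 -0.05] rv [-0.012 -0.003 -0.003]
```

>>> step_arm --plan '[[[1, 2, 2.7, 0, -0.012, -0.003, -0.003], [1, 3.1, 2.7, 0, -0.012, -0.003, -0.003], [1, 3.1, 2.7, 0, -0.012, -0.003, -0.003], [1, 0, 0, 0, 0, 0, 0], [1, 0, 0, 0, 0, 0, 0]]]'

```text
time: 24.9
tcp_pos: [0.6638, -0.0269, 0.204]
tcp_rot: [[0.003, -0.841, 0.542], [0.001, 0.542, 0.841], [-1.0, -0.001, 0.003]]
ft_force: [0.1, -0.9, 0.1]
opening: 0.0884
```

Run:
```python
from h import *
print(cur());rows(down([.6667,-.0304,.19],56.7));rows(down([.6667,-.0304,.137],56.7))
```

```text
[[ 0.0027 -0.8406  0.5417  0.6638]
 [ 0.0015  0.5417  0.8406 -0.0269]
 [-1.     -0.0015  0.0027  0.204 ]
 [ 0.      0.      0.      1.    ]]
n 1 dist 14.7 ang 0.5 row cm [ 1.4  -0.43 -0.14] rv [0.009 0.003 0.001]
n 2 dist 67.2 ang 0.5 row cm [ 3.35 -0.21 -0.07] rv [0.004 0.001 0.001]
```

>>> step_arm --plan '[[[1, 1.4, -0.4, -0.12, 0.009, 0.003, 0], [1, 2, 0, 0, 0, 0, 0], [1, 1.8, 0, 0, 0, 0, 0], [1, 1.2, 0, 0, 0, 0, 0], [1, 0, 0, 0, 0, 0, 0], [1, 0, 0, 0, 0, 0, 0]]]'

```text
time: 25.65
tcp_pos: [0.6695, -0.0318, 0.1363]
tcp_rot: [[0.004, -0.833, 0.553], [-0.001, 0.553, 0.833], [-1.0, -0.004, 0.001]]
ft_force: [1.0, 0.5, 0.3]
opening: 0.0883
```

Run:
```python
from h import *
print(cur());rows(down([.6667,-.0304,.137],56.7))
im=cache("side","s13")[1]
cv2.imwrite("pics/s13c.png",cv2.resize(im[140:270,330:470,::-1],None,fx=4,fy=4,interpolation=cv2.INTER_CUBIC))
```

```text
[[ 0.0043 -0.8334  0.5527  0.6695]
 [-0.0013  0.5527  0.8334 -0.0318]
 [-1.     -0.0043  0.0012  0.1363]
 [ 0.      0.      0.      1.    ]]
n 1 dist 3.2 ang 0.4 row cm [-0.07  0.31 -0.04] rv [-0.004  0.001  0.004]
```

View pics/s13c.png

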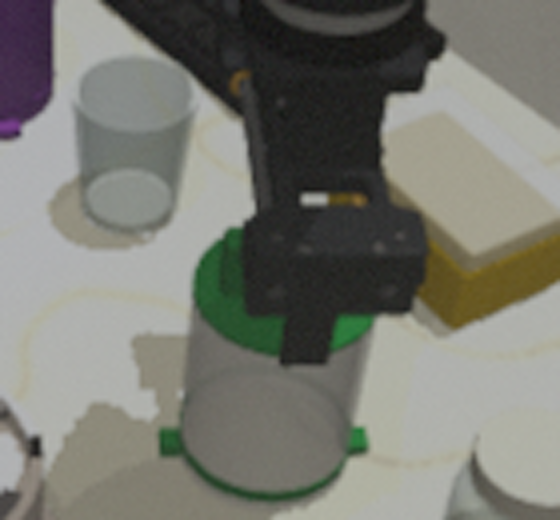

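>>> step_arm --plan '[[[1, -0.05, 0.3, -0.04, -0.004, 0.001, 0.004], [0.5, 0, 0, 0, 0, 0, 0], [0, 0, 0, 0, 0, 0, 0], [0, 0, 0, 0, 0, 0, 0], [0, 0, 0, 0, 0, 0, 0], [0, 0, 0, 0, 0, 0, 0], [0, 0, 0, 0, 0, 0, 0], [0, 0, 0, 0, 0, 0, 0]]]' --grip_force 35

```text
time: 26.7
tcp_pos: [0.6674, -0.0302, 0.1386]
tcp_rot: [[0.003, -0.836, 0.549], [0.0, 0.549, 0.836], [-1.0, -0.002, 0.002]]
ft_force: [0.4, -0.5, 0.1]
opening: 0.02
```

>>> step_arm --plan '[[[0, 0, 0, 0, 0, 0, 0], [0, 0, 0, 0, 0, 0, 0]]]'

```text
time: 26.95
tcp_pos: [0.6671, -0.0306, 0.1384]
tcp_rot: [[0.002, -0.836, 0.549], [-0.0, 0.549, 0.836], [-1.0, -0.002, 0.001]]
ft_force: [-0.4, -0.3, 1.4]
opening: 0.0138
```

>>> step_arm --plan '[[[0, -2, 0, 0, 0, 0, 0], [0, -4, 0, 0, 0, 0, 0], [0, -4.5, 0, 0, 0, 0, 0], [0, -4.5, 0, 0, 0, 0, 0], [0, -4.5, 0, 0, 0, 0, 0], [0, -1.5, 0, 0, 0, 0, 0], [0, 0, 0, 0, 0, 0, 0]]]'

```text
time: 27.82
tcp_pos: [0.6651, -0.0294, 0.3584]
tcp_rot: [[0.001, -0.837, 0.547], [0.001, 0.547, 0.837], [-1.0, 0.0, 0.001]]
ft_force: [0.4, -0.3, -3.1]
opening: 0.0137
```

Run:
```python
from h import *
print(cur(),env.state()['q'],env.state()['ft_force']);rows(down([.4733,0,.34],62.7),n=4)
```

```text
[[ 0.0008 -0.8373  0.5467  0.6651]
 [ 0.0012  0.5467  0.8373 -0.0294]
 [-1.      0.      0.0014  0.3584]
 [ 0.      0.      0.      1.    ]] [ 0.3631  0.7583 -0.8404  1.2693  0.5525  1.3452  0.5378] [ 0.4089 -0.2982 -3.0795]
n 4 dist 194.9 ang 5.8 row cm [ 0.46  4.49 -1.84] rv [-0.025  0.     0.   ]
```

>>> step_arm --plan '[[[0, 0.2, 4.4, -1.8, -0.025, 0, 0], [0, 0.3, 4.4, -1.8, -0.025, 0, 0], [0, 0.3, 4.4, -1.8, -0.025, 0, 0], [0, 0.2, 4, -1.7, -0.025, 0, 0], [0, 0, 0, 0, 0, 0, 0], [0, 0, 0, 0, 0, 0, 0]]]'

```text
time: 28.58
tcp_pos: [0.4695, -0.0037, 0.3372]
tcp_rot: [[-0.019, -0.889, 0.457], [-0.001, 0.458, 0.889], [-1.0, 0.017, -0.009]]
ft_force: [0.1, 0.4, -2.6]
opening: 0.014
```

Run:
```python
from h import *
print(cur());rows(down([.4733,0,.33],62.7))
```

```text
[[-0.0193 -0.889   0.4574  0.4695]
 [-0.0005  0.4575  0.8892 -0.0037]
 [-0.9998  0.0169 -0.0093  0.3372]
 [ 0.      0.      0.      1.    ]]
n 1 dist 9.0 ang 1.1 row cm [ 0.71 -0.18  0.51] rv [ 0.001 -0.009 -0.017]
```

>>> step_arm --plan '[[[0, 0.3, -0.2, 0.5, 0, -0.009, -0.017], [0, 0, 0, 0, 0, 0, 0], [0, 0, 0, 0, 0, 0, 0]]]'

```text
time: 28.95
tcp_pos: [0.4755, 0.0001, 0.3328]
tcp_rot: [[0.001, -0.889, 0.459], [0.002, 0.459, 0.889], [-1.0, 0.0, 0.002]]
ft_force: [0.5, 0.3, -3.3]
opening: 0.0138
```

Run:
```python
from h import *
print(cur());rows(down([.4733,0,.33],62.7))
im=cache("side","s14")[1]; im2=cache("top","t14")[1]
cv2.imwrite("pics/s14c.png",cv2.resize(im[120:310,230:380,::-1],None,fx=3.1,fy=3.1,interpolation=cv2.INTER_CUBIC))
cv2.imwrite("pics/t14c.png",cv2.resize(im2[190:330,250:400,::-1],None,fx=4,fy=4,interpolation=cv2.INTER_CUBIC))
```

```text
[[ 0.0006 -0.8886  0.4588  0.4755]
 [ 0.0018  0.4588  0.8886  0.0001]
 [-1.      0.0003  0.0018  0.3328]
 [ 0.      0.      0.      1.    ]]
n 1 dist 3.6 ang 0.1 row cm [ 0.28  0.18 -0.11] rv [-0.     0.002 -0.   ]
```

View pics/s14c.png

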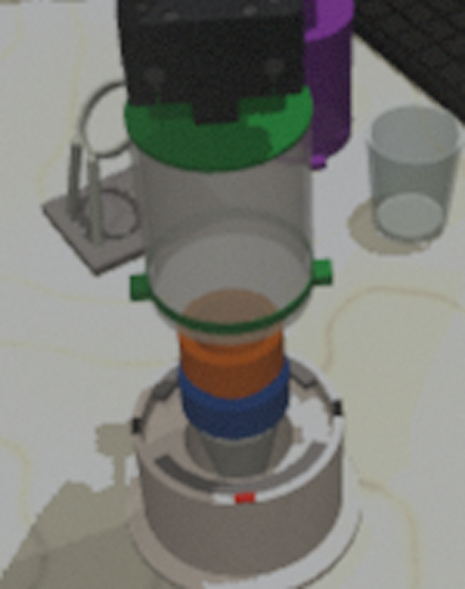

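View pics/t14c.png

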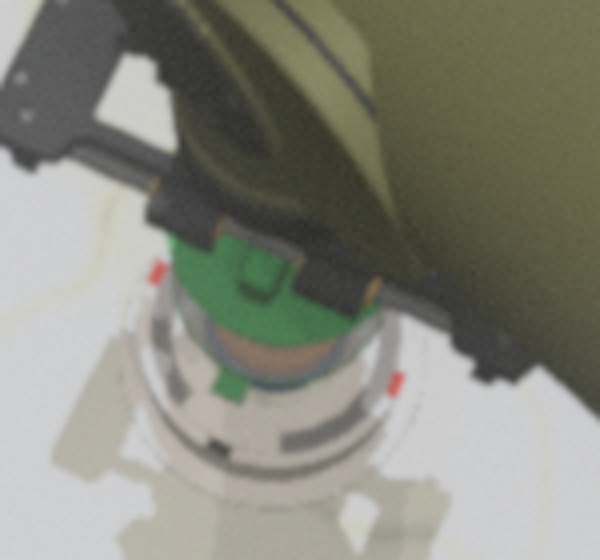

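Run:
```python
from h import *
S=get_calibration("side");T=get_calibration("top")
z=.198
L=plane(S,(230+140/3.1-.3,120+288/3.1-.3),z);Rr=plane(S,(230+322/3.1-.3,120+271.5/3.1-.3),z)
print(L,Rr,(L+Rr)/2,np.linalg.norm(L-Rr),np.degrees(np.arctan2(*(Rr-L)[1::-1])))
print(plane(T,(250+231/4-.4,190+383/4-.4),z+.003))
X,e=tri(ray(T,(250+231/4-.4,190+383/4-.4)),ray(S,(230+140/3.1-.3,120+286/3.1-.3)));print(X,e)
# black marks via side
for p in ((137,426),(337,408)): print(plane(S,(230+p[0]/3.1-.3,120+p[1]/3.1-.3),.083))
```

```text
[0.4336 0.0204 0.198 ] [ 0.5205 -0.0228  0.198 ] [ 0.4771 -0.0012  0.198 ] 0.09702256255048075 -26.413958141560762
[0.4352 0.0222 0.201 ]
[0.4352 0.0223 0.1973] [np.float64(0.539761758843607), np.float64(0.5397617588436601)]
[0.4227 0.0284 0.083 ]
[ 0.5291 -0.0256  0.083 ]
```

>>> step_arm --plan '[[[0, 1, 0.15, 0, 0, 0.002, 0], [0, 1.5, 0, 0, 0, 0, 0], [0, 2, 0, 0, 0, 0, 0], [0, 2, 0, 0, 0, 0, 0], [0, 2, 0, 0, 0, 0, 0], [0, 1, 0, 0, 0, 0, 0], [0, 0, 0, 0, 0, 0, 0], [0, 0, 0, 0, 0, 0, 0]]]'

```text
time: 30.05
tcp_pos: [0.473, 0.0008, 0.231]
tcp_rot: [[-0.003, -0.889, 0.459], [0.0, 0.459, 0.889], [-1.0, 0.003, -0.001]]
ft_force: [0.6, 1.1, -2.0]
opening: 0.0138
```

Run:
```python
from h import *
print(cur(),env.state()['ft_force']);rows(down([.474,0.001,.229],62.7))
im=cache("side","s15")[1]; im2=cache("top","t15")[1]
cv2.imwrite("pics/s15c.png",cv2.resize(im[160:310,230:380,::-1],None,fx=4,fy=4,interpolation=cv2.INTER_CUBIC))
cv2.imwrite("pics/t15c.png",cv2.resize(im2[190:330,250:400,::-1],None,fx=4,fy=4,interpolation=cv2.INTER_CUBIC))
```

```text
[[-0.0031 -0.8887  0.4585  0.473 ]
 [ 0.0004  0.4585  0.8887  0.0008]
 [-1.      0.0029 -0.0011  0.231 ]
 [ 0.      0.      0.      1.    ]] [ 0.5989  1.1293 -1.9767]
n 1 dist 2.2 ang 0.2 row cm [ 0.2  -0.08  0.06] rv [ 0.    -0.001 -0.003]
```

View pics/s15c.png

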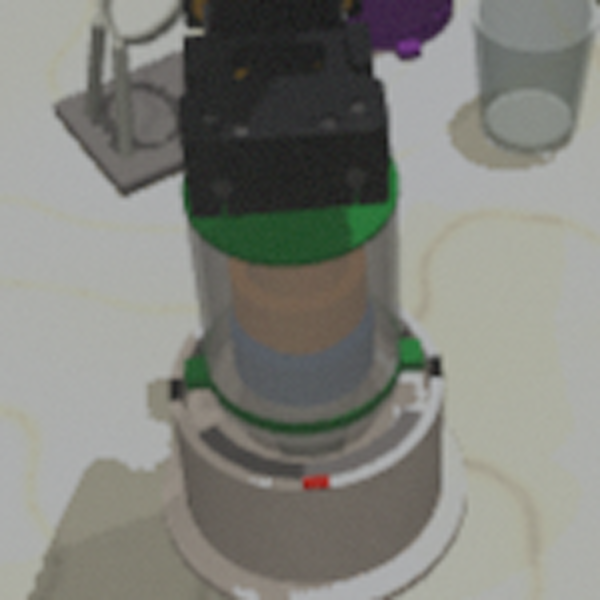

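View pics/t15c.png

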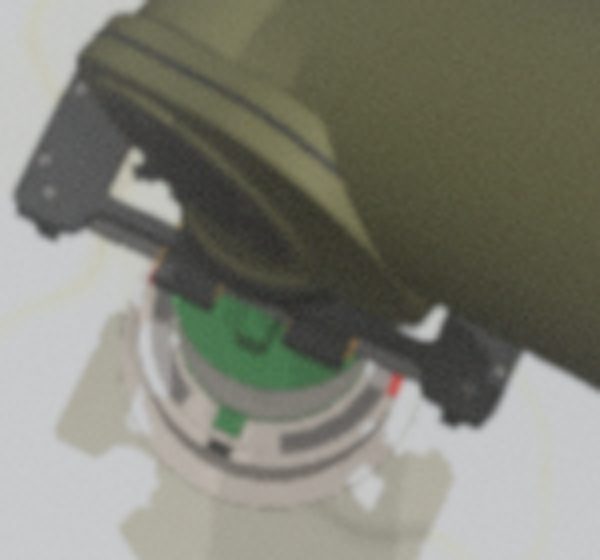

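>>> step_arm --plan '[[[0, 0.6, 0, 0, 0, 0, -0.003], [0, 0.4, 0, 0, 0, 0, 0], [0, 0, 0, 0, 0, 0, 0]]]'

```text
time: 30.52
tcp_pos: [0.4736, 0.0006, 0.2213]
tcp_rot: [[0.002, -0.888, 0.459], [-0.001, 0.459, 0.888], [-1.0, -0.002, -0.0]]
ft_force: [-0.0, -0.5, -1.9]
opening: 0.0138
```

>>> step_arm --plan '[[[0, 0.5, 0, 0, 0, 0, 0], [0, 0.3, 0, 0, 0, 0, 0], [0, 0, 0, 0, 0, 0, 0]]]'

```text
time: 30.9
tcp_pos: [0.4737, 0.0007, 0.2127]
tcp_rot: [[0.002, -0.888, 0.459], [-0.001, 0.459, 0.888], [-1.0, -0.002, -0.0]]
ft_force: [-0.1, -0.7, -1.8]
opening: 0.0138
```

Inside the lip without contact. Lower gently to the ledge.

>>> step_arm --plan '[[[0, 0.25, 0, 0, 0, 0, 0], [0, 0, 0, 0, 0, 0, 0]]]'

```text
time: 31.15
tcp_pos: [0.4738, 0.0007, 0.21]
tcp_rot: [[0.002, -0.888, 0.459], [-0.001, 0.459, 0.888], [-1.0, -0.002, 0.0]]
ft_force: [0.6, 0.1, -2.7]
opening: 0.0136
```

>>> step_arm --plan '[[[0, 0.12, 0, 0, 0, 0, 0], [0, 0, 0, 0, 0, 0, 0]]]'

```text
time: 31.4
tcp_pos: [0.4738, 0.0007, 0.2088]
tcp_rot: [[0.002, -0.888, 0.459], [-0.001, 0.459, 0.888], [-1.0, -0.003, 0.0]]
ft_force: [0.2, 0.1, -1.9]
opening: 0.0138
```

>>> step_arm --plan '[[[0, 0.08, 0, 0, 0, 0, 0], [0, 0, 0, 0, 0, 0, 0]]]'

```text
time: 31.65
tcp_pos: [0.4743, 0.0007, 0.2084]
tcp_rot: [[0.003, -0.888, 0.459], [-0.001, 0.459, 0.888], [-1.0, -0.004, 0.0]]
ft_force: [0.3, 0.1, -1.3]
opening: 0.0137
```

>>> step_arm --plan '[[[0, 0, 0, 0, 0.12, 0, 0], [0, 0, 0, 0, 0.15, 0, 0], [0, 0, 0, 0, 0.15, 0, 0], [0, 0, 0, 0, 0, 0, 0]]]'

```text
time: 32.15
tcp_pos: [0.473, 0.0008, 0.2084]
tcp_rot: [[0.001, -0.615, 0.788], [-0.002, 0.788, 0.615], [-1.0, -0.002, 0.0]]
ft_force: [0.7, 0.0, -2.0]
opening: 0.0142
```

Run:
```python
from h import *
s=env.state();print(cur(),s['ft_force'],s['moment'],s['q'],np.degrees(np.arctan2(*s['tcp_rot'][1::-1,2])));
```

```text
[[ 0.0014 -0.6152  0.7884  0.473 ]
 [-0.0015  0.7884  0.6152  0.0008]
 [-1.     -0.0021  0.0002  0.2084]
 [ 0.      0.      0.      1.    ]] [ 0.6923  0.0066 -2.0361] [ 0.0336 -0.0568 -0.0676] [ 0.3204  0.6456 -0.6707  2.0511  0.6547  0.6649 -0.1249] 37.96789680502228
```

>>> step_arm --plan '[[[0, 0, 0, 0, 0.14, 0, 0], [0, 0, 0, 0, 0.15, 0, 0], [0, 0, 0, 0, 0.15, 0, 0], [0, 0, 0, 0, 0.12, 0, 0], [0, 0, 0, 0, 0, 0, 0]]]'

```text
time: 32.78
tcp_pos: [0.4724, 0.0017, 0.2083]
tcp_rot: [[0.0, -0.103, 0.995], [-0.0, 0.995, 0.103], [-1.0, -0.0, 0.0]]
ft_force: [-0.0, -0.1, -0.2]
opening: 0.0138
```

Run:
```python
from h import *
s=env.state();print(cur(),s['ft_force'],s['moment'],s['q'],np.degrees(np.arctan2(*s['tcp_rot'][1::-1,2])));
rows(down([.4738,.0005,.2085],-27.3),n=4)
```

```text
[[ 0.0001 -0.1028  0.9947  0.4724]
 [-0.0002  0.9947  0.1028  0.0017]
 [-1.     -0.0002  0.0001  0.2083]
 [ 0.      0.      0.      1.    ]] [-0.0198 -0.0608 -0.2482] [-0.021  -0.0132 -0.0416] [ 0.2244  0.6133 -0.5117  2.0564  0.5233  0.5997 -0.5476] 5.898562654795882
n 4 dist 1.9 ang 33.2 row cm [-0.   -0.03  0.04] rv [0.145 0.    0.   ]
```

>>> step_arm --plan '[[[0, 0, -0.05, 0.05, 0.14, 0, 0], [0, 0, 0, 0.05, 0.14, 0, 0], [0, 0, 0, 0, 0.14, 0, 0], [0, 0, 0, 0, 0.1, 0, 0], [0, 0, 0, 0, 0, 0, 0], [0, 0, 0, 0, 0, 0, 0]]]'

```text
time: 33.52
tcp_pos: [0.4738, 0.0022, 0.2083]
tcp_rot: [[0.0, 0.395, 0.919], [0.002, 0.919, -0.395], [-1.0, 0.002, -0.001]]
ft_force: [-0.4, 0.6, -0.1]
opening: 0.014
```

Run:
```python
from h import *
s=env.state();print(cur(),s['ft_force'],s['moment'],np.degrees(np.arctan2(*s['tcp_rot'][1::-1,2])));
rows(down([.4738,.0005,.2085],-27.3))
im=cache("side","s16")[1]
cv2.imwrite("pics/s16c.png",cv2.resize(im[160:310,230:380,::-1],None,fx=4,fy=4,interpolation=cv2.INTER_CUBIC))
```

```text
[[ 0.0001  0.3952  0.9186  0.4738]
 [ 0.002   0.9186 -0.3952  0.0022]
 [-1.      0.0019 -0.0007  0.2083]
 [ 0.      0.      0.      1.    ]] [-0.4204  0.6158 -0.0673] [-0.1057  0.0921 -0.057 ] -23.279364709161737
n 1 dist 1.7 ang 4.0 row cm [-0.02 -0.16  0.07] rv [ 0.07  -0.001 -0.002]
```

View pics/s16c.png

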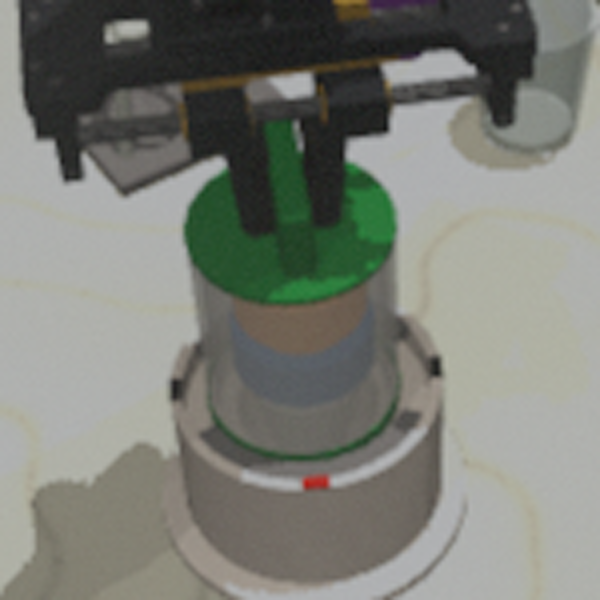

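Lugs are under the lip. Finish the last 4°.

>>> step_arm --plan '[[[0, 0, -0.1, 0.05, 0.06, 0, 0], [0, 0, 0, 0, 0.01, 0, 0], [0, 0, 0, 0, 0, 0, 0]]]'

```text
time: 33.95
tcp_pos: [0.474, 0.0012, 0.2083]
tcp_rot: [[0.0, 0.455, 0.89], [0.003, 0.89, -0.455], [-1.0, 0.003, -0.001]]
ft_force: [-0.3, 0.3, -0.3]
opening: 0.014
```

Run:
```python
from h import *
s=env.state();print(s['ft_force'],s['moment'],np.degrees(np.arctan2(*s['tcp_rot'][1::-1,2])));
rows(down([.4738,.0005,.2085],-27.3))
```

```text
[-0.3383  0.3052 -0.3392] [-0.1089  0.1575  0.0112] -27.091656444400616
n 1 dist 0.8 ang 0.3 row cm [-0.02 -0.07  0.01] rv [ 0.004 -0.001 -0.003]
```

Release and rise.

>>> step_arm --plan '[[[0.4, 0, 0, 0, 0, 0, 0], [0.6, 0, 0, 0, 0, 0, 0], [0.6, 0, 0, 0, 0, 0, 0], [0.7, 0, 0, 0, 0, 0, 0]]]'

```text
time: 34.45
tcp_pos: [0.4742, 0.0013, 0.2084]
tcp_rot: [[0.001, 0.454, 0.891], [0.003, 0.891, -0.454], [-1.0, 0.003, -0.001]]
ft_force: [0.0, -0.4, 0.2]
opening: 0.0513
```

>>> step_arm --plan '[[[0.7, -1.5, 0, 0, 0, 0, 0], [0.7, -3, 0, 0, 0, 0, 0], [0.7, -4, 0, 0, 0, 0, 0], [1, -3, -5, 0, 0, 0, 0], [1, 0, -5, 0, 0, 0, 0], [1, 0, -5, 0, 0, 0, 0], [1, 0, -5, 0, 0, 0, 0], [1, 0, 0, 0, 0, 0, 0]]]'

```text
time: 35.45
tcp_pos: [0.3821, -0.1823, 0.3269]
tcp_rot: [[0.003, 0.451, 0.892], [0.001, 0.892, -0.451], [-1.0, 0.002, 0.002]]
ft_force: [0.5, 0.9, -0.9]
opening: 0.0881
```

Run:
```python
from h import *
print(cur()[:3,3])
im=cache("side","s17")[1]; im2=cache("top","t17")[1]
cv2.imwrite("pics/s17c.png",cv2.resize(im[160:310,230:380,::-1],None,fx=4,fy=4,interpolation=cv2.INTER_CUBIC))
cv2.imwrite("pics/t17c.png",cv2.resize(im2[190:330,250:400,::-1],None,fx=4,fy=4,interpolation=cv2.INTER_CUBIC))
```

```text
[ 0.3821 -0.1823  0.3269]
```

View pics/s17c.png

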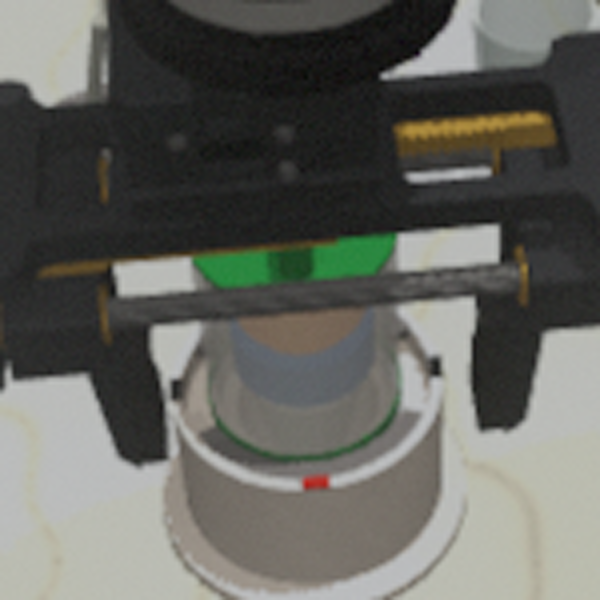

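View pics/t17.png

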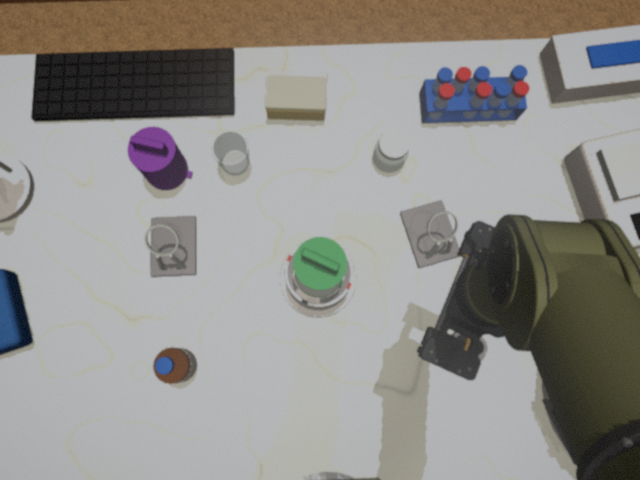

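View pics/t17c.png

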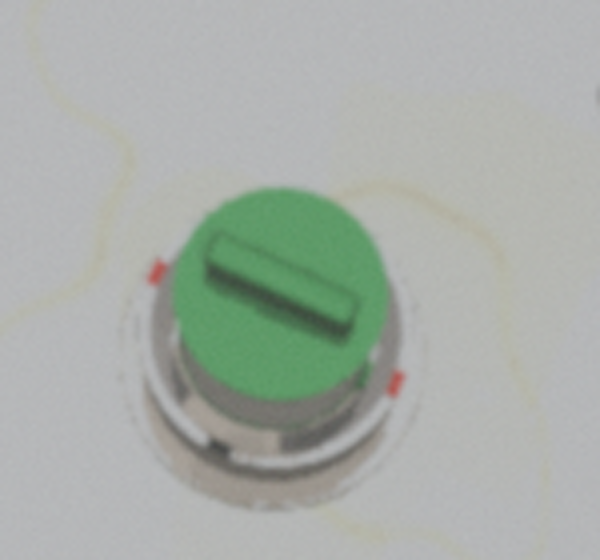

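Run:
```python
from h import *
c,im=load("t17")
e=cv2.fitEllipse(blob(im,*GR,(285,230,70,65)));print(e,plane(c,e[0],.184))
```

```text
((319.5589599609375, 263.2144470214844), (50.62137985229492, 51.36088562011719), 105.72042846679688) [0.4735 0.0006 0.184 ]
```

>>> step_arm --plan '[[[1, 0, -4, 4, 0, 0, 0], [1, 0, -4, 4, 0, 0, 0], [1, 0, -4, 4, 0, 0, 0], [1, 0, 0, 0, 0, 0, 0]]]'

```text
time: 36.05
tcp_pos: [0.4473, -0.3357, 0.3272]
tcp_rot: [[0.01, 0.429, 0.903], [0.006, 0.903, -0.429], [-1.0, 0.009, 0.006]]
ft_force: [0.0, 1.2, -0.8]
opening: 0.0884
```

Run:
```python
from h import *
print(cur()[:3,3])
im=cache("side","s18")[1]
```

```text
[ 0.4473 -0.3357  0.3272]
```

View pics/s18.png

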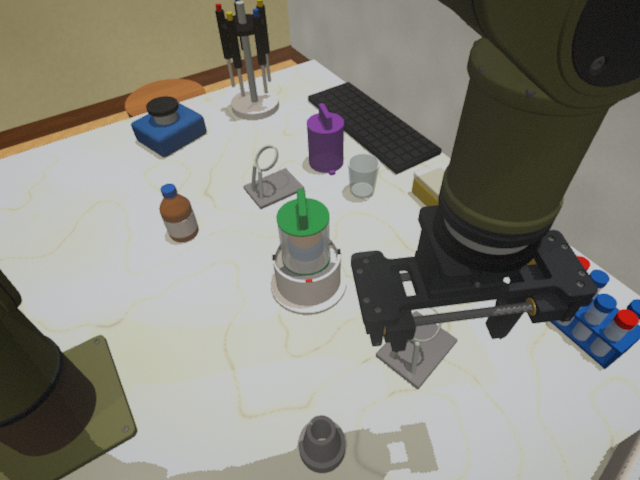

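Run:
```python
from h import *
c,im=load("s18");t,_=load("t17")
cv2.imwrite("pics/s18c.png",cv2.resize(im[180:310,245:365,::-1],None,fx=4.5,fy=4.5,interpolation=cv2.INTER_CUBIC))
k=blob(im,*GR,(265,198,80,50));x,y,w,h=cv2.boundingRect(k.astype(np.int32));print(x,y,w,h)
```

```text
277 198 52 38
```

View pics/s18c.png

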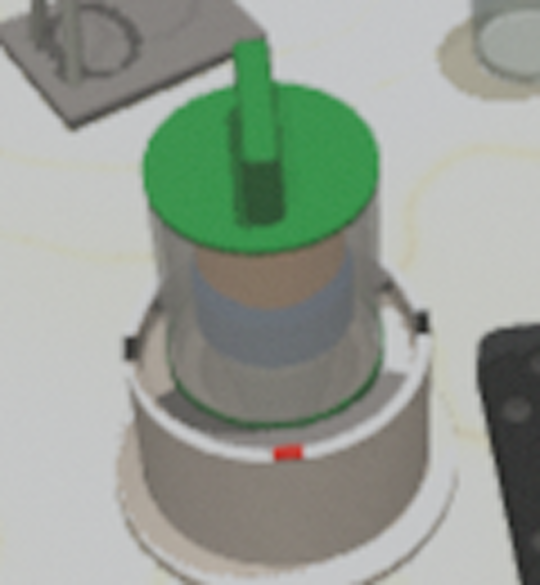

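Run:
```python
from h import *
c,_=load("s18");t,_=load("t17")
print(tri(ray(c,(302.6,216.9)),ray(t,(319.56,263.2))))
print(env.state()["time"]);print(env.hand_in())
```

```text
(array([0.4739, 0.0006, 0.1821]), [np.float64(0.046811996500411), np.float64(0.04681199650042906)])
36.1
the job is handed in; nothing more can be done
None
```

The stand is loaded and the cap is locked; I handed the job in at 36.1 s of the 70 s allowed. The blue sleeve went into the cup, then the orange into the blue. The cap went down through the rim gaps and was turned clockwise by about 90°.

**Blue sleeve:** Its cone touched the cup wall slightly off centre on the way in. The wrist then read up to +6.8 N upward while it seated, about 8 N more than when it hung free. I eased it up 0.5 mm before letting go. The force is near where the cup begins to yield, so it may have moved by about a millimetre at most. After release the blue mouth measured 130.3 mm high against 130 mm expected, so the cup is back up.

**Orange sleeve:** It was released at first contact, about 3 N. Its mouth measured 164.3 mm against 165 mm expected.

**Cap:**
- **Height:** its top measured 182 mm against 184 mm expected, within the 2 mm calibration. It met the ledge at the expected gripper height.
- **Lock angle:** the bar lies within about 1° of the line through the red marks in the top view.
- **Turning forces:** they stayed low throughout, and the lugs are under the lip.

**Disagreements:** The side and top cameras placed the stand about 2 mm further from the robot than the wrist camera did, and I used the wrist values for the sleeves. The two sleeve mouths in their holders also measured 2–4 mm lower than the text implies.

**Other things:** In the final pictures the purple cap, the bottle, beaker, jar and grey sleeve are where they started, and the gripper is clear of everything.

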